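Clear the heap of bicycle parts on the repair bench

ROBOT

A 6-joint arm with a two-finger parallel gripper is mounted at the origin on the work surface. World frame = base frame: x ahead of the robot, y to its left, z up, the work surface at z = 0. Lengths are in m, angles in rad, forces in N, time in s.
With the tool pointing down it reaches from about 0.375 to 0.975 m from the base axis. Payload 3.8 kg.
Tool frame: the origin (TCP) lies at the very end of the fingers, on their centre line; the grasp point (between the pads) lies bot.grasp_offset behind it (bot.grasp_offset is the distance from the TCP to the grasp point, in m); y points along the fingers, x is the direction in which the jaws open and shut, and the axes are right-handed (so a half turn about y gives the same grasp; the last joint's range is limited). The gripper opens to 85 mm and grips with 20 to 120 N. Pads are 22 mm wide; open, the fingers measure 114 mm over their backs; the gripper's body (76 mm by 85 mm) begins 54 mm behind the grasp point. The pads swing forward as they close: fully open they stand 13 mm farther back than shut.
Start: joints at [-1.192, 0.264, 1.604, -0, 1.274, -0.037], TCP at [0.273, -0.617, 0.231] pointing down, gripper open.
Joint ranges: [-2.63, 2.63], [-0.94, 2.18], [0.31, 2.57], [-1.31, 4.45], [0, 2.66], [-2.55, 2.55]. Speed limits (rad/s): [2.57, 2.57, 3.14, 3.14, 3.14, 3.14].

INTERFACE

Orientations are given as a rotation vector (axis times angle).
In Python, from workcell import sensors, read_camera, job, bot gives the robot as it stands.
- The arm moves only by the tool arm_command, never from a script. Its argument "deltas" is a list of rows, each a list of 4 numbers: the shift along the tool's x, y, z in m, then the turn about the tool's y in rad. A call has 1 to 20 rows; each row shifts and turns the commanded pose from where the row before left it, along the tool's axes as they then stand; what a row does not reach is not made up. A row lasts 1/8 s, in which the tool goes at most 62.5 mm and 10.7 degrees, less where a joint would pass 70% of its speed; a pose out of reach is approached as far as the arm can. A call is refused whole if a number of a shift passes 0.0625 or a number of a turn 0.188, either way. A call with a gripper value outside its range is refused whole. "fingers" is the finger opening in m, from 0 to 0.0854, set as the call begins (left out, the last holds). The fingers move at their own pace and stop on an object; "newtons" is the grip in N (left out, the last holds). Time passes only in rows, so rows that do not move let the fingers close. It gives the time, the measured TCP pose, the force and the opening at its end, in the units of the state.
- sensors.read_state(): the state, without advancing time (a new reading comes with each control period).
- read_camera(name): name is "scene" or "top" or "wrist"; returns a dict with "color" (400x640x3 uint8, red, green, blue), "vfov" (degrees; the focal length in pixels is half the picture's height over the tangent of half this angle, whatever the lens; pixels are square), "cx", "cy" (the principal point, pixels), "dist_coeffs" ([k1, k2, p1, p2, k3] as OpenCV has them; the pictures are not rectified), "R" (3x3) and "t" (3): a world point X has camera coordinates R X + t; the wrist camera has in their place "T_tool_cam" (4x4, takes a point from camera to tool coordinates, whose origin is the TCP and whose axes are the tool frame's). Camera axes: x right, y down, z forward; pixel columns grow to the right and rows downward; lengths in m; the calibration is good to about 2 mm. A picture is of the moment at which its call begins: read the wrist's pose just before it. There is no depth.
- job.finish_job(): hands the job in, once; it reports no verdict.
The state is a dict: "time": time; "q": joint angles; "joint_vel": joint speeds; "joint_torque": joint torques, N m; "tool_pos": TCP position; "tcp_rot": TCP orientation; "wrist_force": force on the tool from outside, world axes, zero at the start; "torque": the same for the moment, N m; "width": opening from 0.0 (shut) to 1.0 (fully open).
Only numpy, scipy, OpenCV 4.12 (cv2) and the standard library are available. Lean on these libraries where they do the work, as an engineer would, in place of code of your own. Each camera call takes 0.05 s, during which the arm holds its last target.

TASK

After the wheel repair the parts are heaped on the long metal tin. Take the heap apart and put every piece away in its own place, sitting flat and about in the middle of it: the freewheel over the upright pin of the wooden post block, the round tin in the round steel dish, the black patch-kit box lengthwise between the ends of the short wooden cradle, and the long tin lengthwise between the ends of the long cradle. Drop nothing, and leave the tumbler and the oil bottle standing where they are.

Things in the scene. Friction and masses are not known exactly. Their poses are not given: they have to be found in the camera images.
- freewheel_mid (a point): Freewheel: steel ring with a single toothed cog, lying flat on the patch-kit box at the start. Height 26 mm; body 48 mm across, toothed cog 56 mm across (tooth tips 61 mm, the teeth do not collide) from 8 to 18 mm above its underside; vertical through-bore 28 mm across. About 0.25 kg. Point: its centre, half-way up (13 mm above the underside); z is its axis, up.
- roundtin_mid (a point): Round closed aluminium tin, 56 mm across, 40 mm high, about 0.25 kg, standing on one end of the long tin's lid at the start. Point: its centre, half-way up (20 mm above the underside); z up.
- kit_mid (a point): Patch-kit box: closed black plastic box, 84 mm long (its x), 50 mm wide (its y), 26 mm high, about 0.12 kg, lying on the other end of the long tin's lid, lengthwise along it, with the freewheel on top of it. Point: its centre, half-way up (13 mm above the underside).
- tin_mid (a point): Long closed steel tin, 170 mm long (its x), 60 mm wide (its y), 36 mm high, about 0.4 kg, flat on the bench under the rest of the heap at the start (which end carries the patch kit varies). Point: its centre, half-way up (18 mm above the bench).
- cog_post: Place of the freewheel: fixed wooden block 80 x 80 mm, 15 mm high, with an upright steel pin 14 mm across standing 33 mm above the block's top (pin top 48 mm above the bench). The freewheel's bore goes over the pin and it rests on the block. Origin: centre of the underside, on the bench, on the pin's axis.
- dish: Place of the round tin: fixed round steel dish, 100 mm across, 92 mm inside, rim 10 mm above the bench, inner floor 4 mm above the bench. Origin: centre of the underside, on the bench.
- short_cradle: Place of the patch kit: fixed wooden cradle, the shorter one, 128 mm long (its x), 70 mm wide (its y), floor 5 mm above the bench, an upright end board (10 mm thick, 17 mm above the bench) at each end with 108 mm between them along x; both long sides open. Origin: centre of the underside, on the bench. The box lies with its length along the cradle's x, either way round.
- long_cradle: Place of the long tin: fixed wooden cradle, the longer one, 214 mm long (its x), 80 mm wide (its y), floor 5 mm above the bench, an upright end board (10 mm thick, 17 mm above the bench) at each end with 194 mm between them along x; both long sides open. Origin: centre of the underside, on the bench. The tin lies with its length along the cradle's x, either way round.
- tumbler: Bystander: blue drinking tumbler with a steel rim, 77 mm across, 166 mm high, beyond the work area, somewhat right of the middle. Not to be shifted or knocked over. Origin: centre of its underside.
- oil: Bystander: small oil bottle with a red cap, 42 mm across, 115 mm high, close to the robot, somewhat left. Not to be shifted or knocked over. Origin: centre of its underside.

How it is judged:
At the end, for the whole second after the job is handed in: Centres within 12 mm of their places' centres (long tin 14 mm); patch kit within 0.2 rad and long tin within 0.15 rad of their cradles' length; each resting on its place's floor (height within 5 mm, tilt below 0.12 rad), released and at rest (horizontal distance between freewheel_mid and cog_post below 0.012 m and z of freewheel_mid in the frame of cog_post between 0.023 and 0.033 m and angle between each of freewheel_mid, roundtin_mid, kit_mid, tin_mid's own z axis and vertical below 0.12 rad and linear speed of each of freewheel, roundtin, kit, tin below 0.02 m/s and angular speed of each of freewheel, roundtin, kit, tin below 0.2 rad/s and horizontal distance between roundtin_mid and dish below 0.012 m and z of roundtin_mid in the frame of dish between 0.019 and 0.029 m and horizontal distance between kit_mid and short_cradle below 0.012 m and z of kit_mid in the frame of short_cradle between 0.013 and 0.023 m and angle between the x axis of kit_mid and the x axis of short_cradle, either way round below 0.2 rad and horizontal distance between tin_mid and long_cradle below 0.014 m and z of tin_mid in the frame of long_cradle between 0.018 and 0.028 m and angle between the x axis of tin_mid and the x axis of long_cradle, either way round below 0.15 rad); the robot touches nothing.
It fails at once if a piece of the heap is dropped (falls freely for more than about 4 cm) ((linear speed of freewheel above 0.9 m/s and contact force between freewheel and the fingers below 0.3 N) or (linear speed of roundtin above 0.9 m/s and contact force between roundtin and the fingers below 0.3 N) or (linear speed of kit above 0.9 m/s and contact force between kit and the fingers below 0.3 N) or (linear speed of tin above 0.9 m/s and contact force between tin and the fingers below 0.3 N)).
It fails at once if the tumbler is shifted by more than 25 mm or knocked over (distance of tumbler from where it was at the start of the episode above 0.025 m or angle between tumbler's own z axis and vertical above 0.5 rad).
It fails at once if the oil bottle is shifted by more than 25 mm or knocked over (distance of oil from where it was at the start of the episode above 0.025 m or angle between oil's own z axis and vertical above 0.5 rad).
It also fails if it takes over 122 s, if anything falls off the work surface, if the arm or the gripper's body presses on something with over 40 N, if the wrist force passes 120 N, or if a joint passes its speed limit or range.

## Working session

There is one attempt and no reset: what is moved stays moved. The work goes in short steps, Python scripts to look and compute and a tool call to move; the robot and the scene stay as the last step left them, time stands still between calls to the robot, and variables do not carry over. Pictures are saved under pics/ and viewed, and the job is handed in when it is done.

Besides the shell and the picture viewer there is one more tool, called after ">>>" by a JSON object that holds its "name" and its "arguments". arm_command: Moves the arm, as the interface text tells. Its arguments: {"type":"object","properties":{"deltas":{"type":"array"},"fingers":{"type":"number"},"newtons":{"type":"number"}},"required":["deltas"]}

```bash
mkdir -p pics; ls; cat > h.py <<'E'
import numpy as np, cv2
from workcell import sensors, read_camera, job, bot
from scipy.spatial.transform import Rotation as Rn
def K(c):
    f=200/np.tan(np.radians(c["vfov"])/2); return np.array([[f,0,c["cx"]],[0,f,c["cy"]],[0,0,1.]])
def grab(name):
    s=sensors.read_state(); c=read_camera(name)
    if "R" not in c:
        T=np.eye(4);T[:3,:3]=Rn.from_rotvec(s["tcp_rot"]).as_matrix();T[:3,3]=s["tool_pos"]
        M=np.linalg.inv(T@np.array(c["T_tool_cam"])); c["R"]=M[:3,:3];c["t"]=M[:3,3]
    c["R"]=np.array(c["R"]);c["t"]=np.array(c["t"]);c["dist_coeffs"]=np.array(c["dist_coeffs"],float)
    return c
def save(c,n,s=1): cv2.imwrite("pics/"+n+".png",cv2.resize(c["color"][:,:,::-1],None,fx=1.25,fy=1.25))
def pt(c,uv,z):
    uv=np.array(uv,float).reshape(-1,1,2)
    n=cv2.undistortPoints(uv,K(c),c["dist_coeffs"]).reshape(-1,2)
    d=np.c_[n,np.ones(len(n))]@c["R"]; o=-c["R"].T@c["t"]
    return o+d*((np.broadcast_to(z,len(n))-o[2])/d[:,2])[:,None]
def proj(c,X):
    return cv2.projectPoints(np.array(X,float).reshape(-1,3),cv2.Rodrigues(c["R"])[0],c["t"],K(c),c["dist_coeffs"])[0].reshape(-1,2)
E
python3 - <<'E'
from h import *
import pickle
for n in("scene","top","wrist"):
    c=grab(n); save(c,n+"0"); pickle.dump(c,open(n+"0.pkl","wb")); print(n,c["vfov"],-c["R"].T@c["t"],c["dist_coeffs"])
s=sensors.read_state();print(s,bot.grasp_offset)
print(Rn.from_rotvec(s["tcp_rot"]).as_matrix())
E
```

```text
pics
scene 52.965071805017736 [1.11092803 0.32769754 0.69397035] [-0.04856257  0.          0.          0.          0.        ]
top 57.31842133885866 [0.46480545 0.00972454 1.05277341] [-0.05511333  0.          0.          0.          0.        ]
wrist 58.473790689459015 [ 0.34338837 -0.58517742  0.37093629] [-0.08047951  0.          0.          0.          0.        ]
{'time': 0.15, 'q': array([-1.19190085e+00,  2.64607609e-01,  1.60509125e+00, -1.92908941e-05,
        1.27370715e+00, -3.68814972e-02]), 'joint_vel': array([ 3.54714974e-05, -2.25280144e-03, -4.74578278e-03,  8.05459677e-04,
        9.66250734e-04,  5.14299995e-04]), 'joint_torque': array([-9.61623255e-05, -5.15907061e+01, -3.67959881e+01, -6.14416490e-05,
        8.07008502e-03,  3.88613302e-07]), 'tool_pos': array([ 0.2724205 , -0.61694656,  0.23021278]), 'tcp_rot': array([-1.37662826,  0.89880468, -0.89635107]), 'wrist_force': array([ 0.31697622, -0.09390983,  0.88539078]), 'torque': array([-0.07565939, -0.02730952,  0.00247873]), 'width': 1.0008660415029558} 0.0187
[[ 4.03905390e-01 -6.87887183e-04  9.14800505e-01]
 [-9.14798967e-01  1.67791653e-03  4.03905972e-01]
 [-1.81280063e-03 -9.99998356e-01  4.84410467e-05]]
```

View pics/top0.png

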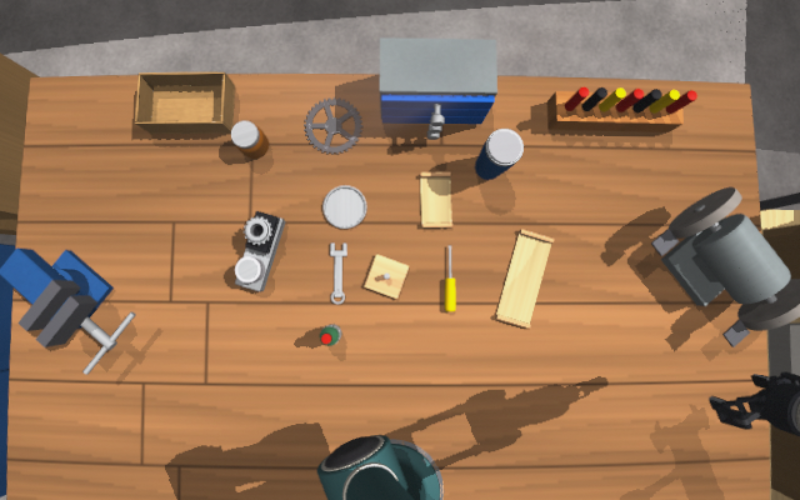

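View pics/scene0.png

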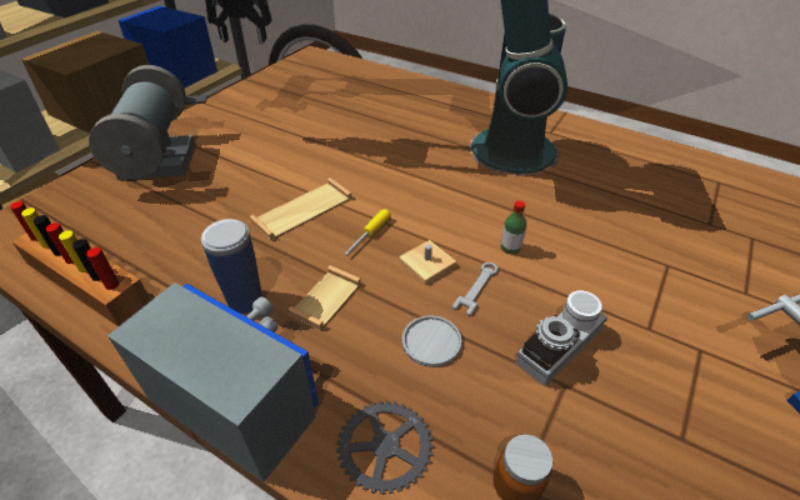

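View pics/wrist0.png

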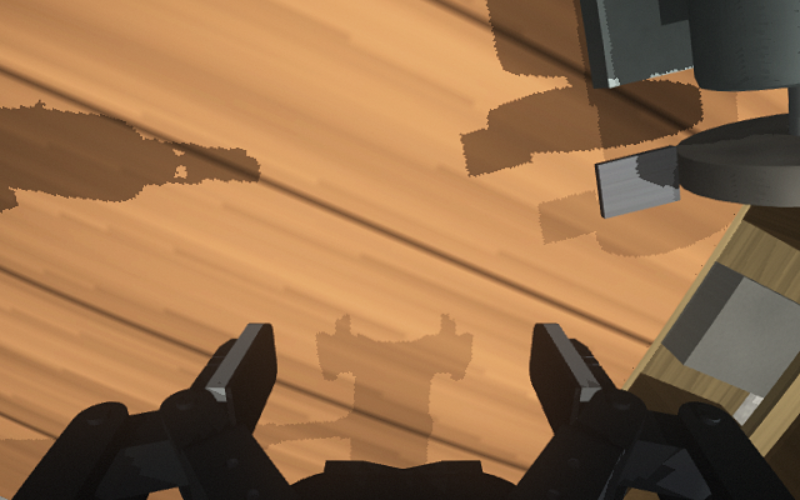

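The top view shows the heap at (258,250), with the freewheel at (258,229) and the round tin at (247,270). The dish is at (345,207), the post at (386,277), the short cradle at (436,200), the long cradle at (524,279), the tumbler at (500,150) and the oil at (330,335). Next I'll measure these roughly.

```bash
python3 - <<'E'
from h import *
import pickle
c=pickle.load(open("top0.pkl","rb")); img=c["color"]
g=lambda u,v,z: np.round(pt(c,np.array([[u,v]])/1.25,z)[0],3)
print("fw",g(258,229,.088),"rt",g(247,270,.076),"dish",g(345,207,.01),"post",g(386,277,.015),"sc",g(436,200,.005),"lc",g(524,279,.005),"tum",g(506,145,.166),"oil",g(326,338,.115))
# yellowish wood mask
hsv=cv2.cvtColor(img,cv2.COLOR_RGB2HSV)
for (u,v) in [(386,290),(436,210),(524,279),(300,300)]: print(hsv[int(v/1.25),int(u/1.25)])
def crop(c,u0,v0,u1,v1,n,k):
    x=cv2.resize(c["color"][v0:v1,u0:u1,::-1],None,fx=k,fy=k,interpolation=cv2.INTER_CUBIC);cv2.imwrite("pics/"+n+".png",x)
crop(c,170,150,270,250,"heapT",6)
s=pickle.load(open("scene0.pkl","rb"));crop(s,400,220,500,310,"heapS",6)
E
```

```text
fw [0.58  0.284 0.088] rt [0.493 0.309 0.076] dish [0.641 0.107 0.01 ] post [0.48  0.012 0.015] sc [ 0.659 -0.103  0.005] lc [ 0.477 -0.306  0.005] tum [ 0.742 -0.227  0.166] oil [0.355 0.133 0.115]
[ 21  94 241]
[ 24  80 241]
[ 23  86 240]
[ 13 138 181]
```

View pics/heapT.png

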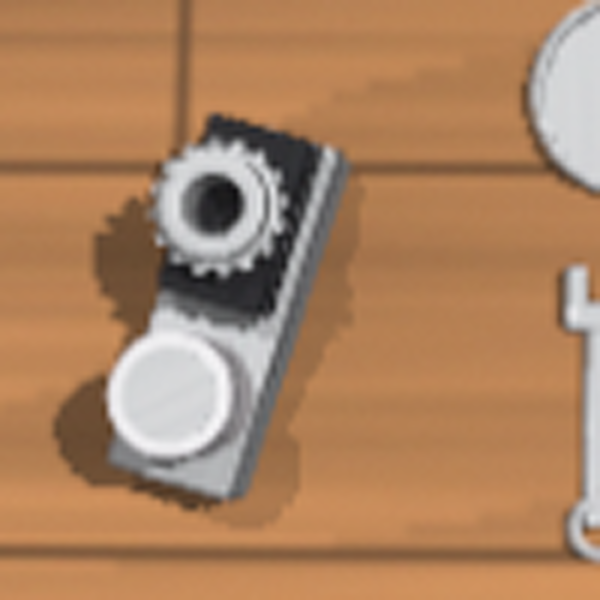

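View pics/heapS.png

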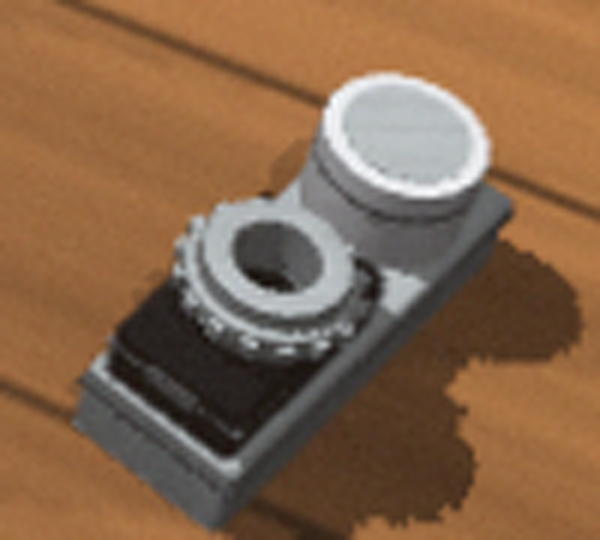

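>>> {"name": "arm_command", "arguments": {"deltas": [[0, 0, 0, -0.187], [0, 0, 0, -0.187], [0, 0, 0, -0.187], [0, 0, 0, -0.187], [0, 0, 0, -0.187], [0, 0, 0, -0.187], [0, 0, 0, -0.187]]}}

```text
time: 1.02
tool_pos: [0.2725, -0.6172, 0.2307]
tcp_rot: [-1.566, -0.126, 0.126]
wrist_force: [-0.3, 0.3, 0.0]
width: 1.001
```

>>> {"name": "arm_command", "arguments": {"deltas": [[0.029, 0, 0.052, 0], [0.029, 0, 0.052, 0], [0.029, 0, 0.052, 0], [0.029, 0, 0.052, 0], [0.029, 0, 0.052, 0], [0.029, 0, 0.052, 0], [0.029, 0, 0.052, 0], [0.029, 0, 0.052, 0], [0.029, 0, 0.052, 0], [0.029, 0, 0.052, 0], [0.029, 0, 0.052, 0], [0.029, 0, 0.052, 0], [0.029, 0, 0.052, 0], [0.029, 0, 0.052, 0], [0.029, 0, 0.052, 0], [0.029, 0, 0.052, 0]]}}

```text
time: 3.02
tool_pos: [0.6038, 0.2777, 0.2309]
tcp_rot: [-1.568, -0.121, 0.121]
wrist_force: [0.9, 0.0, -0.2]
width: 1.003
```

>>> {"name": "arm_command", "arguments": {"deltas": [[0, 0, 0, -0.186], [0, 0, 0, -0.186], [0, 0, 0, -0.186], [0, 0, 0, -0.186], [0, 0, 0, -0.186], [0, 0, 0, -0.186], [0, 0, 0, 0], [0, 0, 0, 0]]}}

```text
time: 4.03
tool_pos: [0.6034, 0.2758, 0.231]
tcp_rot: [-1.338, -0.982, 0.983]
wrist_force: [1.0, -0.3, -1.2]
width: 0.996
```

```bash
python3 - <<'E'
from h import *
import pickle
c=grab("wrist"); save(c,"wrist1"); pickle.dump(c,open("wrist1.pkl","wb")); print(-c["R"].T@c["t"],c["R"])
s=sensors.read_state();print(s["q"],s["tool_pos"],s["time"],s["wrist_force"]);print(Rn.from_rotvec(s["tcp_rot"]).as_matrix().round(3))
E
```

```text
[0.52755275 0.29956232 0.37190268] [[ 2.98362483e-01  9.54452405e-01 -6.59853497e-04]
 [ 9.08713518e-01 -2.83852889e-01  3.06051107e-01]
 [ 2.91923914e-01 -9.19137858e-02 -9.52014855e-01]]
[ 3.91150993e-01  2.42722418e-01  1.63061478e+00 -1.14753980e-05
  1.26865371e+00 -8.76332795e-01] [0.60341972 0.27578112 0.2310581 ] 4.075 [-0.52674014 -0.61231293 -1.27626997]
[[ 0.299 -0.    -0.954]
 [ 0.954 -0.     0.299]
 [-0.    -1.     0.   ]]
```

View pics/wrist1.png

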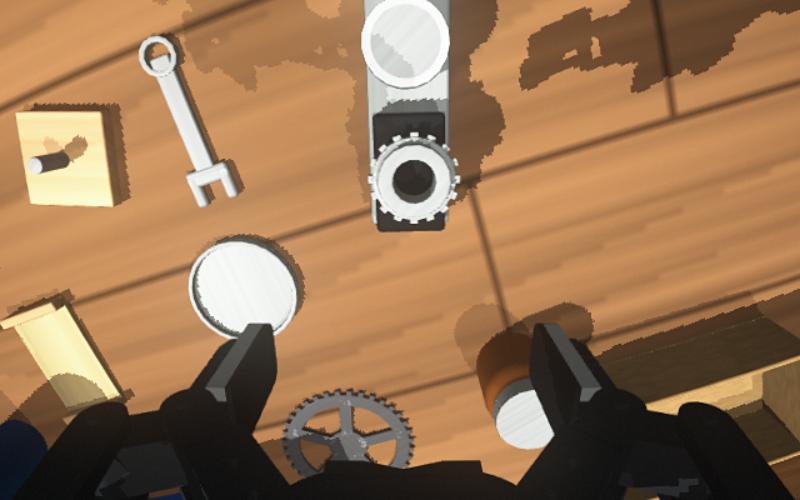

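The wrist view shows the bore at (413,181), the round tin at (404,41) and the kit corners at about (373,112) to (445,230). The dish is at (246,287), the post pin at (35,165), and the short cradle is lower left.

```bash
python3 - <<'E'
from h import *
import pickle
c=pickle.load(open("wrist1.pkl","rb"));t=pickle.load(open("top0.pkl","rb"))
g=lambda u,v,z: np.round(pt(c,np.array([[u,v]])/1.25,z)[0],4)
gt=lambda u,v,z: np.round(pt(t,np.array([[u/6+170-.4,v/6+150-.4]]),z)[0],4)
print("fw wrist",g(412.5,174,.088),"bore center pix 413,181",g(413,181,.088),"top",gt(213,205,.088))
print("rt",g(405,41,.076),gt(172,393,.076))
print("kit corners",g(373,112,.062),g(445,112,.062),g(445,230,.062),g(378,230,.062))
print("tin edges",g(369,115,.036),g(449,115,.036))
def crop(c,u0,v0,u1,v1,n,k):
    x=cv2.resize(c["color"][v0:v1,u0:u1,::-1],None,fx=k,fy=k,interpolation=cv2.INTER_CUBIC);cv2.imwrite("pics/"+n+".png",x)
crop(c,270,0,400,200,"heapW",3)
# wood pieces in top
hsv=cv2.cvtColor(t["color"],cv2.COLOR_RGB2HSV)
m=cv2.inRange(hsv,(17,50,215),(32,125,255)); m=cv2.morphologyEx(m,cv2.MORPH_CLOSE,np.ones((3,3)))
cs,_=cv2.findContours(m,cv2.RETR_EXTERNAL,cv2.CHAIN_APPROX_NONE)
for k in cs:
    if cv2.contourArea(k)<200: continue
    b=cv2.boxPoints(cv2.minAreaRect(k)); z=.015 if 290<b[:,0].mean()<330 else .005
    P=pt(t,b,z)[:,:2]; C=P.mean(0); e=[P[1]-P[0],P[2]-P[1]]; L=[np.linalg.norm(x) for x in e]; x=e[int(np.argmax(L))]
    print(b.mean(0),C.round(4),np.round(L,3),"ang",np.degrees(np.arctan2(x[1],x[0])).round(1))
E
```

```text
fw wrist [0.5732 0.2917 0.088 ] bore center pix 413,181 [0.5776 0.2907 0.088 ] top [0.5781 0.2874 0.088 ]
rt [0.4945 0.3112 0.076 ] [0.4953 0.3069 0.076 ]
kit corners [0.5294 0.278  0.062 ] [0.5438 0.3241 0.062 ] [0.6232 0.3016 0.062 ] [0.6088 0.2553 0.062 ]
tin edges [0.5307 0.2727 0.036 ] [0.548  0.3284 0.036 ]
[309.31827 220.56464] [0.4834 0.0102] [0.08  0.079] ang -19.8
[419.37592 222.32364] [ 0.4801 -0.3075] [0.213 0.082] ang -16.7
[621. 175.] [ 0.6234 -0.9411] [0.089 0.044] ang -89.2
[348.47507 159.00124] [ 0.6627 -0.1026] [0.068 0.127] ang -177.6
```

View pics/heapW.png

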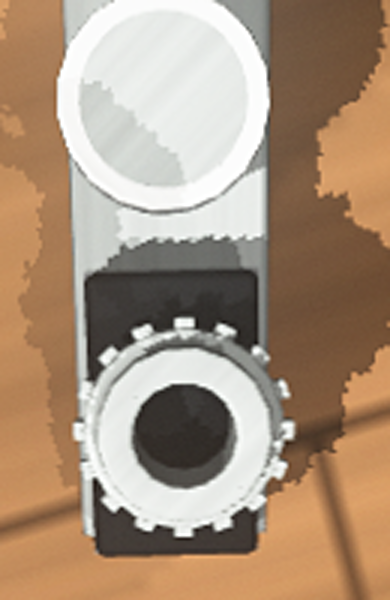

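>>> {"name": "arm_command", "arguments": {"deltas": [[0.006, 0, 0.028, 0], [0, 0.05, 0, 0], [0, 0.05, 0, 0], [0, 0.035, 0, 0], [0, 0.015, 0, 0], [0, 0.013, 0, 0], [0, 0, 0, 0]]}}

```text
time: 4.95
tool_pos: [0.5785, 0.2901, 0.0684]
tcp_rot: [-1.337, -0.985, 0.985]
wrist_force: [0.1, 0.6, 1.5]
width: 1.0
```

```bash
python3 - <<'E'
from h import *
c=grab("wrist"); save(c,"wrist2"); c=grab("scene")
cv2.imwrite("pics/scene2.png",cv2.resize(c["color"][200:330,380:520,::-1],None,fx=4,fy=4))
E
```

```text
(no output)
```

View pics/wrist2.png

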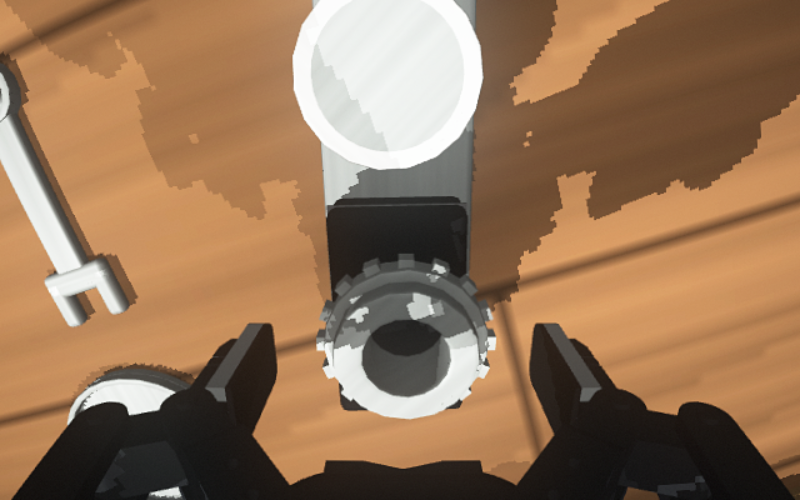

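View pics/scene2.png

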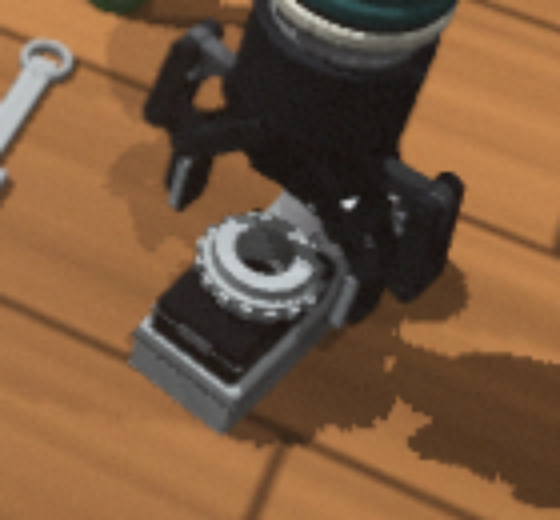

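```bash
python3 - <<'E'
from h import *
c=grab("wrist")
print(pt(c,np.array([[408,360],[408,340]])/1.25,.088),sensors.read_state()["tool_pos"])
tip=pt(c,np.array([[262,324],[543,324]])/1.25,.08);print(tip,np.linalg.norm(tip[1]-tip[0]))
for z in(.07,.08,.085,.09):
  tip=pt(c,np.array([[275,335],[531,335]])/1.25,z);print(z,np.linalg.norm(tip[1]-tip[0]))
E
```

```text
[[0.57941896 0.29218859 0.088     ]
 [0.57248558 0.29430199 0.088     ]] [0.57975479 0.29044565 0.07000821]
[[0.55724676 0.24865148 0.08      ]
 [0.58474956 0.3373418  0.08      ]] 0.09285675860549886
0.07 0.0918064547957574
0.08 0.0852724051108785
0.085 0.0820053802684391
0.09 0.07873835542599968
```

>>> {"name": "arm_command", "arguments": {"deltas": [[0.001, 0.005, 0, 0], [0, 0, 0, 0], [0, 0, 0, 0], [0, 0, 0, 0], [0, 0, 0, 0], [0, 0, 0, 0], [0, 0, 0, 0], [0, 0, 0, 0]], "fingers": 0.04, "newtons": 40}}

```text
time: 6.1
tool_pos: [0.5794, 0.2912, 0.064]
tcp_rot: [-1.337, -0.986, 0.984]
wrist_force: [0.3, 0.8, 4.6]
width: 0.634
```

>>> {"name": "arm_command", "arguments": {"deltas": [[0, -0.005, 0, 0], [0, -0.01, 0, 0], [0, -0.02, 0, 0], [0, -0.03, 0, 0], [0, -0.045, 0, 0], [0, 0, 0, 0]]}}

```text
time: 6.85
tool_pos: [0.5825, 0.2924, 0.1802]
tcp_rot: [-1.339, -0.994, 0.976]
wrist_force: [0.6, 0.1, -2.0]
width: 0.636
```

```bash
python3 - <<'E'
from h import *
c=grab("wrist"); save(c,"wrist3"); print(sensors.read_state())
E
```

```text
{'time': 6.9, 'q': array([ 4.27127249e-01,  2.50115532e-01,  1.72300247e+00, -1.00246069e-04,
        1.16191894e+00, -8.42863188e-01]), 'joint_vel': array([-0.000858  ,  0.03941287,  0.06124217, -0.00095332, -0.00098663,
        0.00020223]), 'joint_torque': array([ 1.03901434e-02, -5.21876729e+01, -3.77677166e+01,  5.94332378e-04,
       -3.16854240e-02, -5.10079906e-05]), 'tool_pos': array([0.58080208, 0.29167396, 0.17718895]), 'tcp_rot': array([-1.33807923, -0.99035628,  0.97973579]), 'wrist_force': array([-0.74991974,  0.34905465, -2.93877174]), 'torque': array([0.0206731 , 0.0585814 , 0.00799045]), 'width': 0.6390365918353312}
```

View pics/wrist3.png

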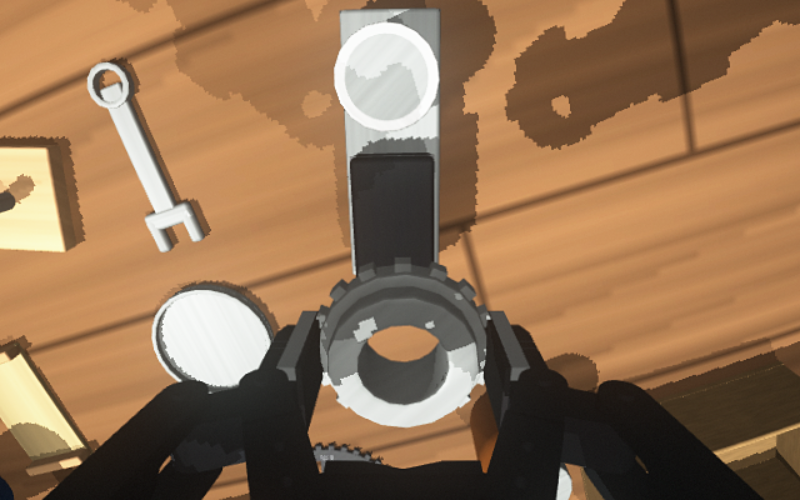

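>>> {"name": "arm_command", "arguments": {"deltas": [[-0.03, 0, -0.008, 0], [-0.05, 0, -0.0135, 0], [-0.06, 0, -0.016, 0], [-0.06, 0, -0.016, 0], [-0.05, 0, -0.0135, 0], [-0.03, 0, -0.008, 0], [-0.018, 0, -0.006, 0], [0, 0, 0, 0], [0, 0, 0, 0]]}}

```text
time: 8.02
tool_pos: [0.5677, -0.0169, 0.1728]
tcp_rot: [-1.335, -0.985, 0.985]
wrist_force: [0.1, -0.3, -1.7]
width: 0.634
```

```bash
python3 - <<'E'
from h import *
import pickle
c=grab("wrist"); save(c,"wrist4"); pickle.dump(c,open("wrist4.pkl","wb"))
s=sensors.read_state();print(s["tool_pos"],s["q"],s["width"],s["wrist_force"])
w=pickle.load(open("wrist1.pkl","rb"));print("post w1",pt(w,np.array([[35,165]])/1.25,.048))
t=pickle.load(open("top0.pkl","rb"))
cv2.imwrite("pics/postT.png",cv2.resize(t["color"][195:245,285:335,::-1],None,fx=8,fy=8,interpolation=cv2.INTER_CUBIC))
E
```

```text
[ 0.56782696 -0.01667952  0.17295477] [-7.35457325e-02  1.07642587e-01  1.89875783e+00  5.99954555e-04
  1.13583627e+00 -1.34480671e+00] 0.6363996629816175 [-0.37582754  0.61321818 -1.93428992]
post w1 [[0.48329565 0.01670053 0.048     ]]
```

View pics/wrist4.png

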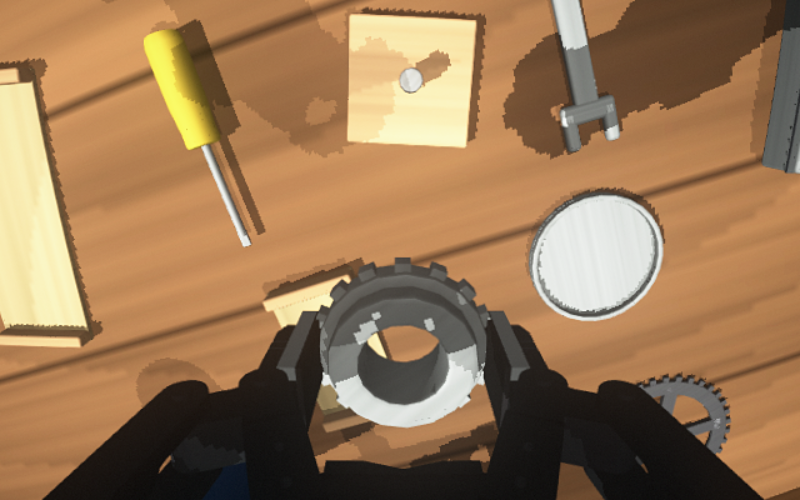

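View pics/postT.png

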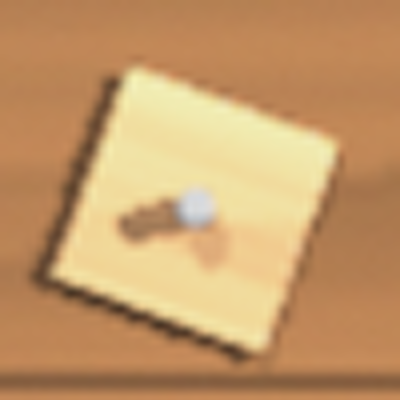

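Wrist view: pin top at (411,80), block corners (349,14), (480,23), (467,147), (347,140), and dish centre at about (596,254).

```bash
python3 - <<'E'
from h import *
import pickle
w=pickle.load(open("wrist4.pkl","rb"));t=pickle.load(open("top0.pkl","rb"))
print(pt(w,np.array([[411,79]])/1.25,.048),pt(w,np.array([[349,14],[480,23],[467,147],[347,140]])/1.25,.015).mean(0),pt(t,[[285+196/8-.4,195+207/8-.4]],.048))
print("dish",pt(w,np.array([[596,254]])/1.25,.01))
s=sensors.read_state();R=Rn.from_rotvec(s["tcp_rot"]).as_matrix();print(R.T@(np.array([.4825,.0128,.19])-s["tool_pos"]))
E
```

```text
[[0.48248975 0.01439218 0.048     ]] [0.48333996 0.01463429 0.015     ] [[0.4829405  0.01084051 0.048     ]]
dish [[0.63580283 0.11029128 0.01      ]]
[ 0.00297268 -0.01697645  0.09023988]
```

>>> {"name": "arm_command", "arguments": {"deltas": [[0.001, 0, 0.03, 0], [0.001, 0, 0.04, 0], [0.001, 0.02, 0.02, 0], [0, 0.04, 0, 0], [0, 0.028, 0, 0], [0, 0, 0, 0], [0, 0, 0, 0]]}}

```text
time: 8.95
tool_pos: [0.4838, 0.0123, 0.0864]
tcp_rot: [-1.337, -0.987, 0.985]
wrist_force: [1.1, -0.0, -2.2]
width: 0.639
```

```bash
python3 - <<'E'
from h import *
import pickle
c=grab("wrist"); save(c,"wrist5"); c=grab("scene")
cv2.imwrite("pics/scene5.png",cv2.resize(c["color"][140:240,290:410,::-1],None,fx=5,fy=5))
s=sensors.read_state();print(s["tool_pos"])
E
```

```text
[0.48456588 0.01202407 0.08707098]
```

View pics/wrist5.png

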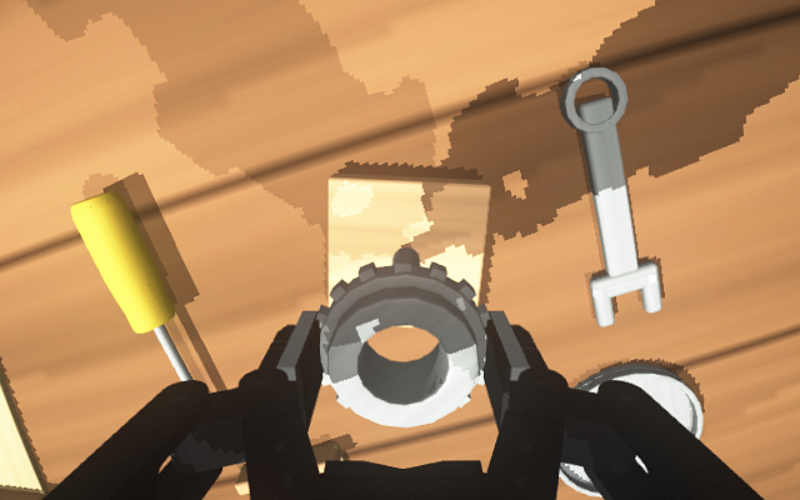

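View pics/scene5.png

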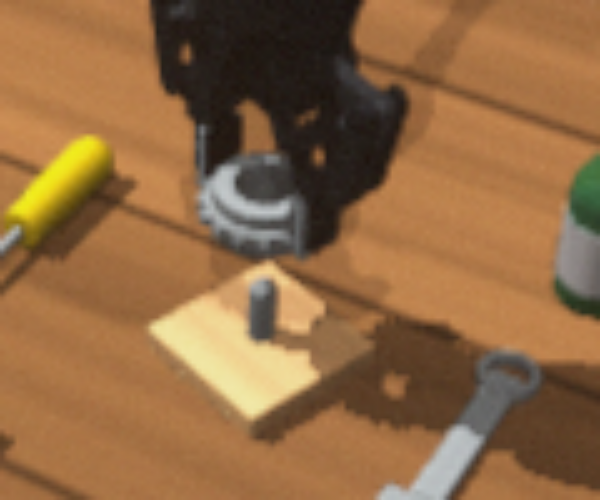

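```bash
python3 - <<'E'
from h import *
c=grab("wrist");print(pt(c,np.array([[406,256]])/1.25,.048),sensors.read_state()["tool_pos"])
print("bore top center in tool-held",pt(c,np.array([[403,361]])/1.25,sensors.read_state()["tool_pos"][2]+.024))
E
```

```text
[[0.47058457 0.01785886 0.048     ]] [0.48444208 0.01189743 0.08699218]
bore top center in tool-held [[0.48075865 0.01328426 0.11099218]]
```

```bash
python3 - <<'E'
from h import *
c=grab("wrist");print(proj(c,[[.4828,.013,.048],[.4825,.0144,.048],[.4825,.0144,.015],[.4706,.0178,.048]])*1.25)
cv2.imwrite("pics/w6.png",cv2.resize(c["color"][130:350,230:420,::-1],None,fx=3,fy=3))
t=grab("top");cv2.imwrite("pics/t6.png",cv2.resize(t["color"][180:260,270:350,::-1],None,fx=6,fy=6,interpolation=cv2.INTER_CUBIC))
E
```

```text
[[403.91164332 284.46760824]
 [406.77594983 282.99100529]
 [406.16261219 257.12632036]
 [406.24504448 256.31833844]]
```

View pics/w6.png

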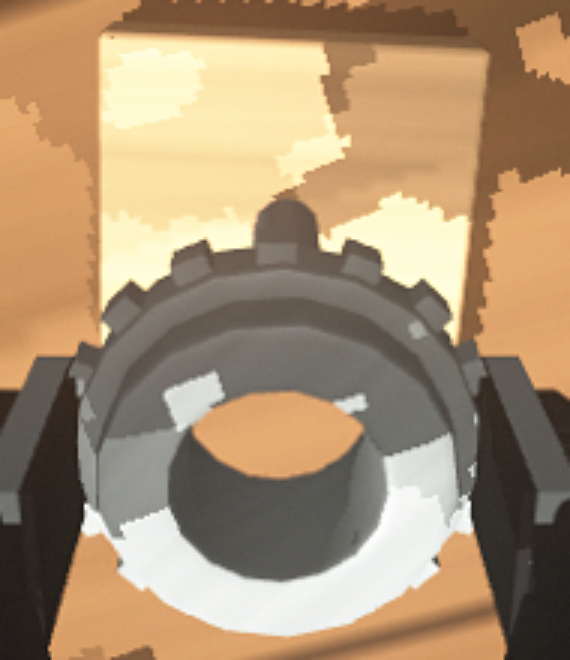

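View pics/t6.png

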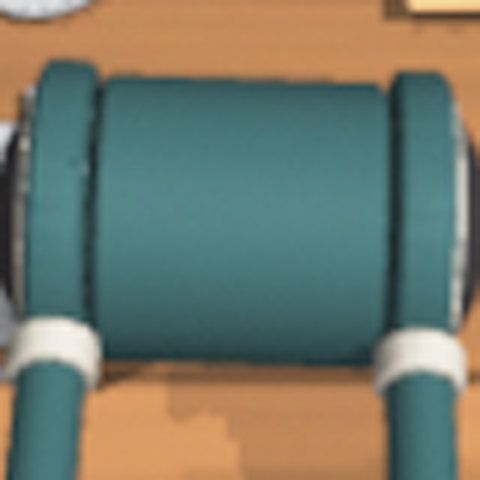

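>>> {"name": "arm_command", "arguments": {"deltas": [[0.001, 0.02, 0, 0], [0, 0.02, 0, 0], [0, 0.015, 0, 0], [0, 0.008, 0, 0], [0, 0, 0, 0], [0, 0, 0, 0]]}}

```text
time: 9.95
tool_pos: [0.4838, 0.0127, 0.0229]
tcp_rot: [-1.337, -0.986, 0.984]
wrist_force: [-0.4, -0.2, -2.2]
width: 0.633
```

>>> {"name": "arm_command", "arguments": {"deltas": [[0, 0.003, 0, 0], [0, 0.002, 0, 0], [0, 0, 0, 0], [0, 0, 0, 0]]}}

```text
time: 10.45
tool_pos: [0.4831, 0.0127, 0.0173]
tcp_rot: [-1.337, -0.985, 0.985]
wrist_force: [1.4, -0.1, -1.6]
width: 0.636
```

>>> {"name": "arm_command", "arguments": {"deltas": [[0, 0.001, 0, 0], [0, 0, 0, 0]]}}

```text
time: 10.7
tool_pos: [0.4833, 0.0127, 0.017]
tcp_rot: [-1.337, -0.985, 0.985]
wrist_force: [-2.7, -0.0, 5.3]
width: 0.636
```

>>> {"name": "arm_command", "arguments": {"deltas": [[0, 0, 0, 0], [0, 0, 0, 0], [0, 0, 0, 0], [0, 0, 0, 0]], "fingers": 0.0854}}

```text
time: 11.2
tool_pos: [0.4832, 0.0127, 0.0162]
tcp_rot: [-1.337, -0.985, 0.985]
wrist_force: [-0.5, -0.6, 0.1]
width: 0.998
```

>>> {"name": "arm_command", "arguments": {"deltas": [[0, -0.01, 0, 0], [0, -0.03, 0, 0], [0, -0.06, 0, 0], [0, -0.06, 0, 0], [0, 0, 0, 0]]}}

```text
time: 11.82
tool_pos: [0.4879, 0.0126, 0.1835]
tcp_rot: [-1.345, -0.995, 0.977]
wrist_force: [0.1, -0.3, -0.5]
width: 0.999
```

```bash
python3 - <<'E'
from h import *
c=grab("scene")
cv2.imwrite("pics/scene7.png",cv2.resize(c["color"][140:240,290:410,::-1],None,fx=5,fy=5))
c=grab("wrist"); save(c,"wrist7")
s=sensors.read_state();print(s["tool_pos"],s["wrist_force"],s["time"])
E
```

```text
[0.48388101 0.0127013  0.17783514] [-0.43597605 -0.10243048 -0.33614983] 11.925
```

View pics/scene7.png

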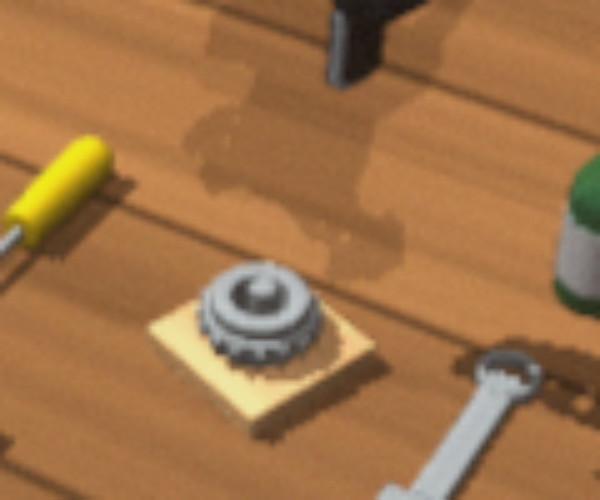

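View pics/wrist7.png

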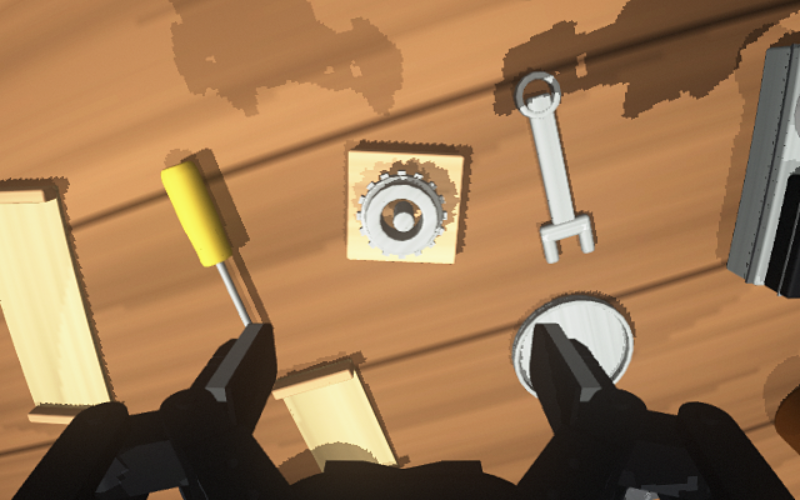

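>>> {"name": "arm_command", "arguments": {"deltas": [[0.026, 0, 0.007, 0], [0.04, 0, 0.011, 0], [0.055, 0, 0.015, 0], [0.055, 0, 0.015, 0], [0.05, 0, 0.014, 0], [0.04, 0, 0.011, 0], [0.02, 0, 0.005, 0], [0, 0, 0, 0], [0, 0, 0, 0]]}}

```text
time: 13.05
tool_pos: [0.4929, 0.3075, 0.1754]
tcp_rot: [-1.337, -0.983, 0.986]
wrist_force: [0.2, 0.1, 0.2]
width: 0.998
```

```bash
python3 - <<'E'
from h import *
import pickle
c=grab("wrist"); save(c,"wrist8");pickle.dump(c,open("wrist8.pkl","wb"))
s=sensors.read_state();print(s["tool_pos"])
E
```

```text
[0.4931477  0.30742675 0.17565944]
```

View pics/wrist8.png

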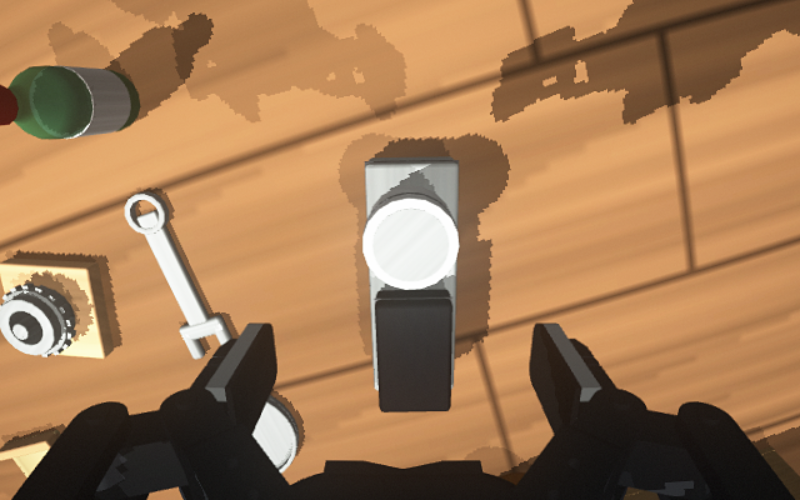

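Round tin top centred at (411,243); kit corners (376,292), (451,292), (449,411), (380,411); near end of the long tin from (366,160) to (458,160).

```bash
python3 - <<'E'
from h import *
import pickle
c=pickle.load(open("wrist8.pkl","rb"));s=sensors.read_state();R=Rn.from_rotvec(s["tcp_rot"]).as_matrix()
g=lambda L,z: pt(c,np.array(L)/1.25,z)
r=g([[411,243]],.076)[0];k=g([[376,292],[451,292],[449,411],[380,411]],.062);e=g([[366,160],[458,160]],.036)
print(r,k,k.mean(0),e)
e=e.mean(0); print("tin ctr from end",e-.085*R[:,2])
print("rt delta",R.T@(r-s["tool_pos"]),"kit delta",R.T@(k.mean(0)-s["tool_pos"]))
E
```

```text
[0.49280454 0.31227851 0.076     ] [[0.52141635 0.2811058  0.062     ]
 [0.53518001 0.32563238 0.062     ]
 [0.62167853 0.30089305 0.062     ]
 [0.60757508 0.25538653 0.062     ]] [0.57146249 0.29075444 0.062     ] [[0.444954   0.29809508 0.036     ]
 [0.46190712 0.35300678 0.036     ]]
tin ctr from end [0.53458536 0.30027458 0.03593883]
rt delta [0.0046762  0.09965394 0.00169868] kit delta [ 0.00753667  0.11359111 -0.07981165]
```

>>> {"name": "arm_command", "arguments": {"deltas": [[0.003, 0.04, 0.002, 0], [0, 0.05, 0, 0], [0, 0.025, 0, 0], [0, 0.011, 0, 0], [0, 0, 0, 0], [0, 0, 0, 0]]}}

```text
time: 13.85
tool_pos: [0.4937, 0.3128, 0.052]
tcp_rot: [-1.337, -0.987, 0.982]
wrist_force: [0.1, 0.4, -0.1]
width: 1.001
```

>>> {"name": "arm_command", "arguments": {"deltas": [[0, 0, 0, 0], [0, 0, 0, 0], [0, 0, 0, 0], [0, 0, 0, 0], [0, 0, 0, 0], [0, 0, 0, 0]], "fingers": 0.04}}

```text
time: 14.6
tool_pos: [0.4931, 0.3127, 0.0517]
tcp_rot: [-1.337, -0.987, 0.984]
wrist_force: [-1.6, -0.7, 5.6]
width: 0.641
```

>>> {"name": "arm_command", "arguments": {"deltas": [[0, -0.005, 0, 0], [0, -0.015, 0, 0], [0, -0.03, 0, 0], [0, -0.03, 0, 0], [0, -0.03, 0, 0], [0, 0, 0, 0], [0, 0, 0, 0]]}}

```text
time: 15.48
tool_pos: [0.4916, 0.3121, 0.1594]
tcp_rot: [-1.336, -0.984, 0.986]
wrist_force: [0.2, -0.0, -2.7]
width: 0.645
```

```bash
python3 - <<'E'
from h import *
c=grab("wrist"); save(c,"wrist9")
s=sensors.read_state();print(s["tool_pos"],s["wrist_force"])
E
```

```text
[0.49123496 0.31178671 0.1585817 ] [ 0.57889128 -0.33265138 -3.40500707]
```

View pics/wrist9.png

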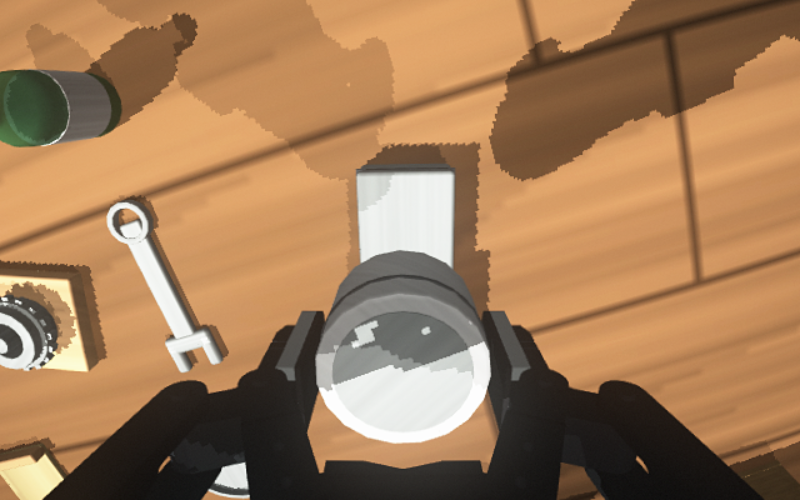

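>>> {"name": "arm_command", "arguments": {"deltas": [[-0.012, 0, -0.02, 0], [-0.024, 0, -0.04, 0], [-0.03, 0, -0.05, 0], [-0.03, 0, -0.05, 0], [-0.026, 0, -0.045, 0], [-0.018, 0, -0.03, 0], [-0.01, 0, -0.016, 0], [0, 0, 0, 0], [0, 0, 0, 0]]}}

```text
time: 16.65
tool_pos: [0.6864, 0.096, 0.1595]
tcp_rot: [-1.335, -0.984, 0.986]
wrist_force: [-0.8, 0.1, -3.4]
width: 0.638
```

```bash
python3 - <<'E'
from h import *
import pickle
c=grab("wrist"); save(c,"wrist10");pickle.dump(c,open("wrist10.pkl","wb"))
s=sensors.read_state();print(s["tool_pos"])
t=pickle.load(open("top0.pkl","rb"));hsv=cv2.cvtColor(t["color"],cv2.COLOR_RGB2HSV)
m=cv2.inRange(hsv,(0,0,110),(179,45,255))[140:192,250:302];print(m.any())
k=max(cv2.findContours(m,cv2.RETR_EXTERNAL,cv2.CHAIN_APPROX_NONE)[0],key=cv2.contourArea)
e=cv2.fitEllipse(k);print(e);print(pt(t,[[e[0][0]+250,e[0][1]+140]],.009))
E
```

```text
[0.68647693 0.09616271 0.15980283]
True
((25.30763816833496, 25.41831398010254), (33.516109466552734, 34.12958908081055), 85.93109893798828)
[[0.64152205 0.10900764 0.009     ]]
```

View pics/wrist10.png

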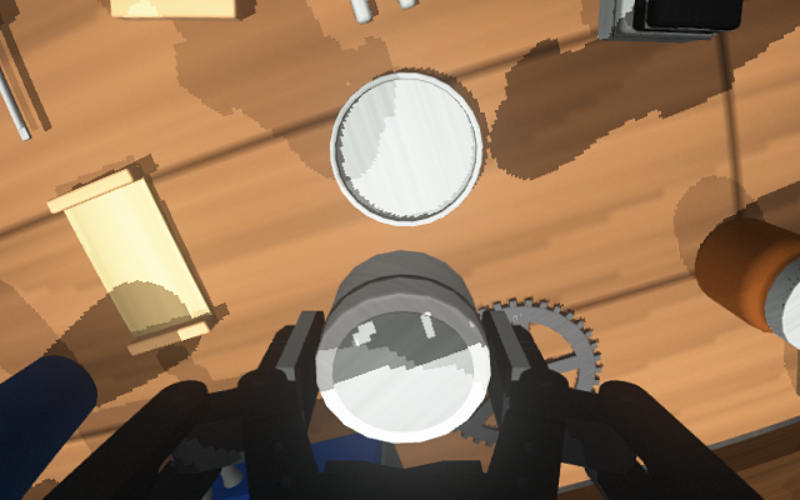

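Dish rim centre at (407,148), held tin top at (403,372).

```bash
python3 - <<'E'
from h import *
import pickle
c=pickle.load(open("wrist10.pkl","rb"));s=sensors.read_state();R=Rn.from_rotvec(s["tcp_rot"]).as_matrix();p=s["tool_pos"]
d=pt(c,np.array([[407.5,148.5]])/1.25,.009)[0]; h=pt(c,np.array([[403.5,370]])/1.25,p[2]+.0243)[0]
print(d,h,p,R.T@(d-p),R.T@(h-p))
a=pt(c,np.array([[62,206],[134,172],[205,322],[140,345]])/1.25,.017);print("short cradle",a,a.mean(0))
E
```

```text
[0.64035401 0.1133711  0.009     ] [0.68538408 0.0965454  0.18410283] [0.68647693 0.09616271 0.15980283] [0.00283557 0.15087732 0.04891769] [ 4.27049605e-05 -2.42982136e-02  1.19405748e-03]
short cradle [[ 0.60394209 -0.12293533  0.017     ]
 [ 0.59951518 -0.06162343  0.017     ]
 [ 0.71336187 -0.06168961  0.017     ]
 [ 0.71687254 -0.11896436  0.017     ]] [ 0.65842292 -0.09130318  0.017     ]
```

>>> {"name": "arm_command", "arguments": {"deltas": [[0.001, 0, 0.024, 0], [0.0005, 0, 0.024, 0], [0, 0.05, 0, 0], [0, 0.05, 0, 0], [0, 0.024, 0, 0], [0, 0.01, 0, 0], [0, 0, 0, 0], [0, 0, 0, 0]]}}

```text
time: 17.7
tool_pos: [0.6438, 0.111, 0.0283]
tcp_rot: [-1.338, -0.988, 0.983]
wrist_force: [1.2, 1.7, -2.4]
width: 0.639
```

```bash
python3 - <<'E'
from h import *
c=grab("wrist"); save(c,"wrist11")
s=sensors.read_state();print(s["tool_pos"],s["wrist_force"])
E
```

```text
[0.64388807 0.11087361 0.02839821] [-0.16890035 -0.48510134 -3.26351465]
```

View pics/wrist11.png

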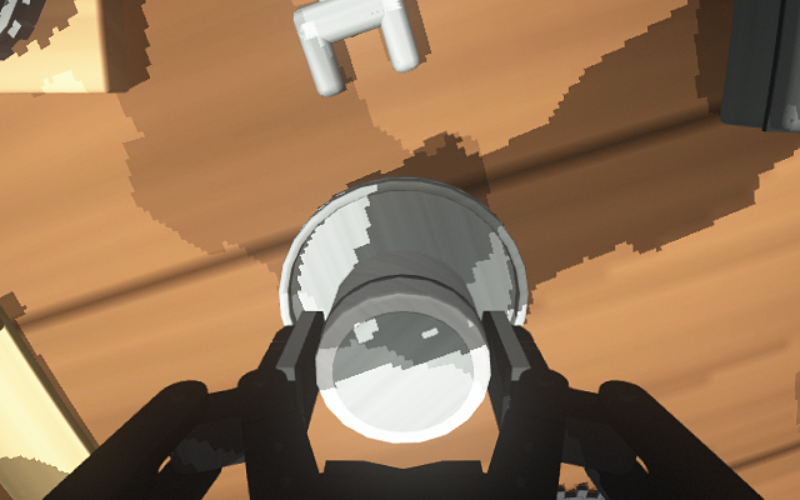

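>>> {"name": "arm_command", "arguments": {"deltas": [[0, 0.003, 0.003, 0], [0, 0.004, 0, 0], [0, 0.002, 0, 0], [0, 0, 0, 0], [0, 0, 0, 0]]}}

```text
time: 18.38
tool_pos: [0.6396, 0.1114, 0.0197]
tcp_rot: [-1.337, -0.985, 0.985]
wrist_force: [-6.9, -1.0, 11.0]
width: 0.639
```

>>> {"name": "arm_command", "arguments": {"deltas": [[0, 0, 0, 0], [0, 0, 0, 0], [0, 0, 0, 0], [0, 0, 0, 0]], "fingers": 0.0854}}

```text
time: 18.88
tool_pos: [0.6394, 0.1113, 0.0171]
tcp_rot: [-1.337, -0.985, 0.985]
wrist_force: [0.8, -0.0, 0.0]
width: 1.002
```

>>> {"name": "arm_command", "arguments": {"deltas": [[0, -0.01, 0, 0], [0, -0.03, 0, 0], [0, -0.05, 0, 0], [0, -0.06, 0, 0], [0, 0, 0, 0]]}}

```text
time: 19.5
tool_pos: [0.6444, 0.112, 0.1758]
tcp_rot: [-1.344, -0.996, 0.976]
wrist_force: [0.5, 0.9, -0.4]
width: 1.001
```

```bash
python3 - <<'E'
from h import *
import pickle
c=grab("wrist"); save(c,"wrist12"); pickle.dump(c,open("wrist12.pkl","wb"))
s=sensors.read_state();print(s["tool_pos"],s["wrist_force"])
E
```

```text
[0.64215531 0.11171704 0.17220102] [-0.93886514 -1.46036321 -1.78764287]
```

View pics/wrist12.png

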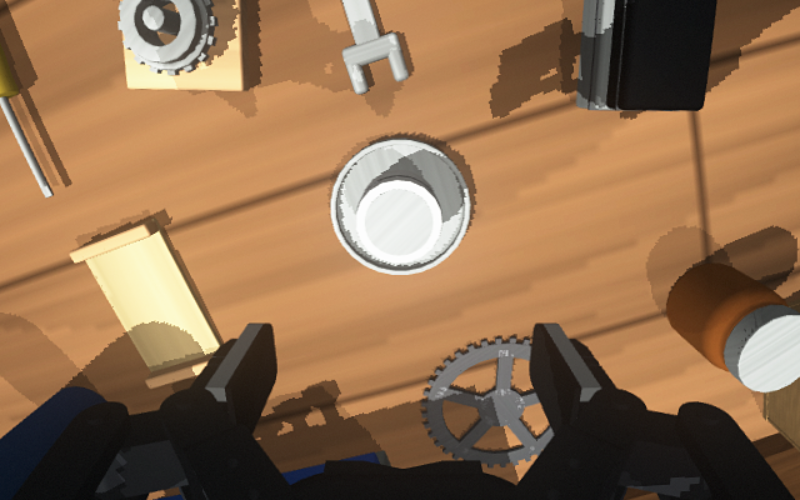

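```bash
python3 - <<'E'
from h import *
import pickle
c=pickle.load(open("wrist12.pkl","rb"));s=sensors.read_state();R=Rn.from_rotvec(s["tcp_rot"]).as_matrix();p=s["tool_pos"]
g=lambda L,z:pt(c,np.array(L)/1.25,z)
print(g([[398.5,222]],.044),g([[400.5,206]],.009))
print("fw",g([[171,19.5]],.041),"pin",g([[154,18]],.048))
print("short",g([[70,255],[160,222],[228,368],[148,385]],.017),p, R.T@(np.array([.575,.2905,.06])-p))
k=g([[623,109],[706,110]],.062);print(k,k.mean(0)+.042*R[:,2])
E
```

```text
[[0.6407488  0.11113379 0.044     ]] [[0.63953545 0.11287536 0.009     ]]
fw [[0.48615071 0.0218166  0.041     ]] pin [[0.48405388 0.01559138 0.048     ]]
short [[ 0.59900569 -0.13300139  0.017     ]
 [ 0.59745825 -0.05303279  0.017     ]
 [ 0.7227085  -0.05655356  0.017     ]
 [ 0.71930416 -0.12929067  0.017     ]] [0.64215531 0.11171704 0.17220102] [0.15047283 0.1118386  0.11795044]
[[0.6100014  0.25258867 0.062     ]
 [0.62388458 0.30080601 0.062     ]] [0.57682943 0.28913925 0.06168201]
```

>>> {"name": "arm_command", "arguments": {"deltas": [[0.02, 0, 0.016, 0], [0.035, 0, 0.028, 0], [0.04, 0, 0.032, 0], [0.035, 0, 0.028, 0], [0.02, 0, 0.014, 0], [0, 0.04, 0, 0], [0, 0.02, 0, 0], [0, 0, 0, 0], [0, 0, 0, 0]]}}

```text
time: 20.68
tool_pos: [0.5717, 0.2893, 0.1078]
tcp_rot: [-1.337, -0.985, 0.984]
wrist_force: [-0.5, 0.3, -0.1]
width: 1.004
```

```bash
python3 - <<'E'
from h import *
import pickle
c=grab("wrist"); save(c,"wrist13"); pickle.dump(c,open("wrist13.pkl","wb"))
s=sensors.read_state();print(s["tool_pos"],s["wrist_force"])
E
```

```text
[0.57219865 0.28953202 0.1084706 ] [-0.76422876  0.35118572 -0.14849777]
```

View pics/wrist13.png

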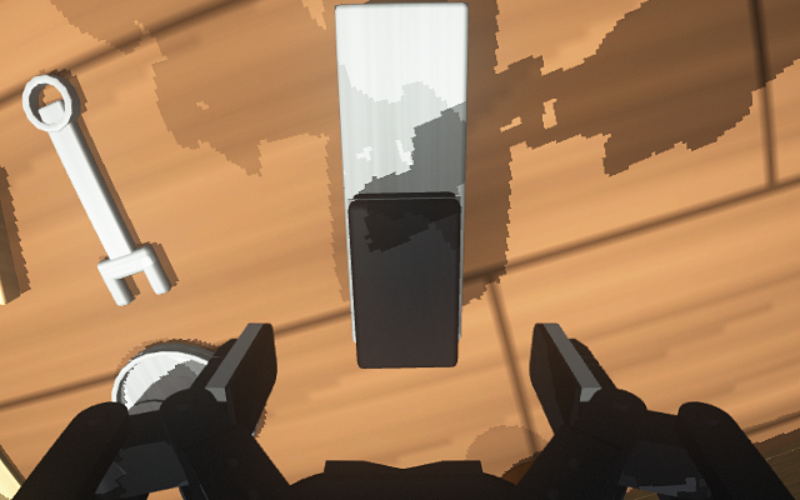

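Kit lid corners: (349,199), (460,199), (457,367), (359,367).

```bash
python3 - <<'E'
from h import *
import pickle
c=pickle.load(open("wrist13.pkl","rb"));s=sensors.read_state();R=Rn.from_rotvec(s["tcp_rot"]).as_matrix();p=s["tool_pos"]
k=pt(c,np.array([[349,199],[460,199],[457,367],[359,367]])/1.25,.062)
print(k,k.mean(0),p,R.T@(k.mean(0)-p))
e=pt(c,np.array([[336,4],[468,4]])/1.25,.036); print("tin",e,e.mean(0)-.085*R[:,2],R.T@(e.mean(0)-.085*R[:,2]-p))
E
```

```text
[[0.5280957  0.27884479 0.062     ]
 [0.54211564 0.32407888 0.062     ]
 [0.62217699 0.30133384 0.062     ]
 [0.60802861 0.2557999  0.062     ]] [0.57510423 0.29001435 0.062     ] [0.57219865 0.28953202 0.1084706 ] [ 0.00126454  0.0464758  -0.00256768]
tin [[0.44841001 0.29704957 0.036     ]
 [0.46547931 0.35208414 0.036     ]] [0.53810849 0.2993197  0.03611616] [-0.00087156  0.07230486  0.0355577 ]
```

>>> {"name": "arm_command", "arguments": {"deltas": [[0.0, 0.03, -0.003, 0], [0, 0.025, 0, 0], [0, 0.011, 0, 0], [0, 0, 0, 0], [0, 0, 0, 0]]}}

```text
time: 21.35
tool_pos: [0.5752, 0.2891, 0.0428]
tcp_rot: [-1.337, -0.987, 0.983]
wrist_force: [-0.4, -1.4, 0.8]
width: 1.0
```

>>> {"name": "arm_command", "arguments": {"deltas": [[0, 0, 0, 0], [0, 0, 0, 0], [0, 0, 0, 0], [0, 0, 0, 0], [0, 0, 0, 0], [0, 0, 0, 0]], "fingers": 0.035, "newtons": 30}}

```text
time: 22.1
tool_pos: [0.5747, 0.2891, 0.0423]
tcp_rot: [-1.337, -0.986, 0.984]
wrist_force: [-0.9, 0.6, 5.6]
width: 0.576
```

>>> {"name": "arm_command", "arguments": {"deltas": [[0, -0.005, 0, 0], [0, -0.015, 0, 0], [0, -0.03, 0, 0], [0, -0.04, 0, 0], [0, -0.03, 0, 0], [0, 0, 0, 0], [0, 0, 0, 0]]}}

```text
time: 22.98
tool_pos: [0.5732, 0.2883, 0.1602]
tcp_rot: [-1.336, -0.983, 0.986]
wrist_force: [0.0, 0.0, -2.2]
width: 0.575
```

```bash
python3 - <<'E'
from h import *
c=grab("wrist"); save(c,"wrist14")
s=sensors.read_state();print(s["tool_pos"],s["wrist_force"],s["q"])
E
```

```text
[0.57274498 0.28807184 0.15933942] [ 0.46059744  0.37925594 -1.20264597] [ 4.27183376e-01  2.54750088e-01  1.75176003e+00 -2.76273209e-05
  1.13826798e+00 -8.42795648e-01]
```

View pics/wrist14.png

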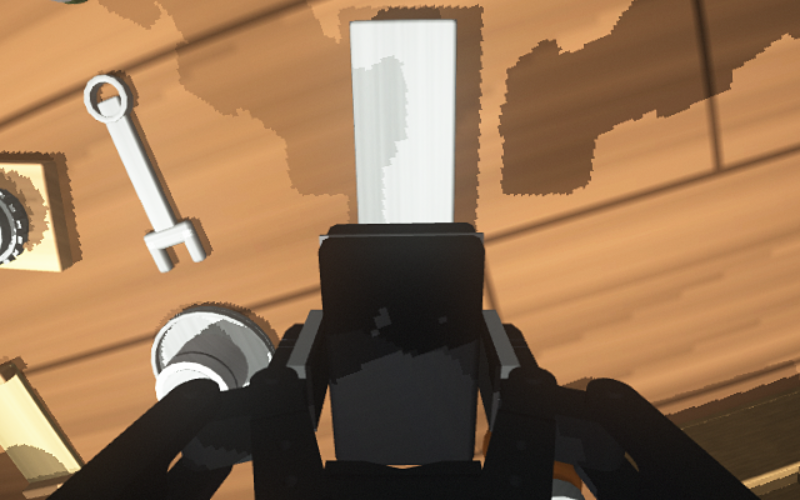

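```bash
python3 - <<'E'
from h import *
import pickle
c=pickle.load(open("wrist10.pkl","rb"));t=pickle.load(open("top0.pkl","rb"))
a=cv2.resize(c["color"][120:290,30:190,::-1],None,fx=3.5,fy=3.5,interpolation=cv2.INTER_CUBIC);cv2.imwrite("pics/sc10.png",a)
a=cv2.resize(t["color"][125:195,325:375,::-1],None,fx=8,fy=8,interpolation=cv2.INTER_CUBIC);cv2.imwrite("pics/scT.png",a)
print(pt(t,np.array([[436,135],[437,120]])/1.25,.05))
E
```

```text
[[ 0.79966145 -0.09943996  0.05      ]
 [ 0.83468799 -0.10193052  0.05      ]]
```

View pics/sc10.png

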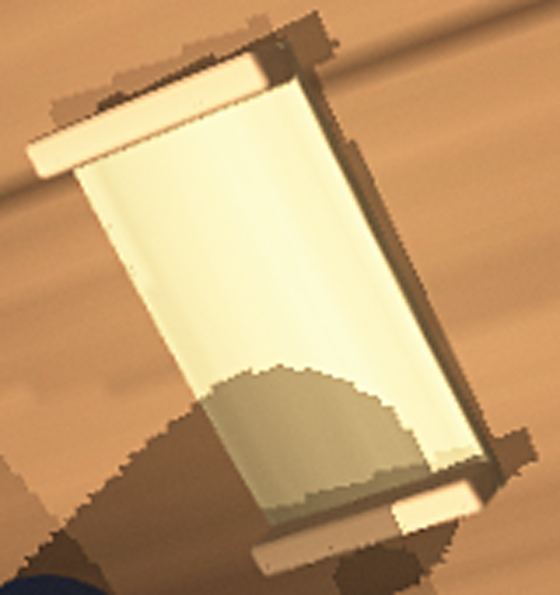

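View pics/scT.png

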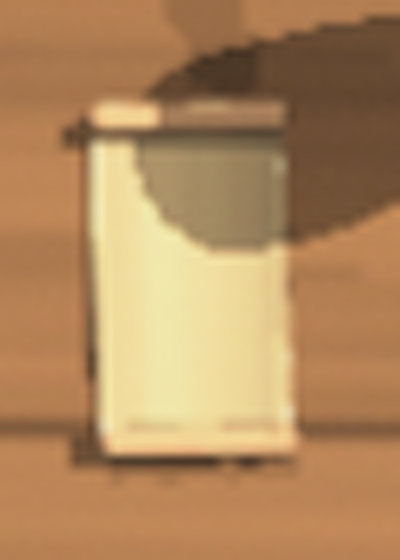

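```bash
python3 - <<'E'
from h import *
import pickle
c=pickle.load(open("wrist10.pkl","rb"));t=pickle.load(open("top0.pkl","rb"))
a=np.array([[26,150],[250,55],[482,508],[266,575]])/3.5-.36+[30,120]; b=np.array([[100,457],[297,457],[285,100],[90,100]])/8.-.44+[325,125]
for cam,q in((c,a),(t,b)):
    P=pt(cam,q,.017);d1=P[3]-P[0];d2=P[2]-P[1]
    print(P[:,:2].round(4).tolist(),P.mean(0),[np.degrees(np.arctan2(d[1],d[0])) for d in(d1,d2)],[np.linalg.norm(P[i]-P[i-1]) for i in range(4)])
E
```

```text
[[0.5984, -0.1334], [0.5962, -0.0659], [0.7209, -0.0619], [0.7228, -0.1294]] [ 0.65959081 -0.0976562   0.017     ] [np.float64(1.8347044642644812), np.float64(1.840601297279018)] [np.float64(0.12447574509679636), np.float64(0.06759439514770116), np.float64(0.12480604322166582), np.float64(0.06760760925713356)]
[[0.5943, -0.0683], [0.5947, -0.1389], [0.7246, -0.1355], [0.724, -0.065]] [ 0.65941072 -0.1019245   0.017     ] [np.float64(1.4925303751331183), np.float64(1.4645293712534364)] [np.float64(0.12972259739822192), np.float64(0.07050585403200399), np.float64(0.12994289847401666), np.float64(0.07056528388505087)]
```

>>> {"name": "arm_command", "arguments": {"deltas": [[0, 0, 0, -0.167], [0, 0, 0, -0.166], [-0.03, 0, -0.006, 0], [-0.05, 0, -0.01, 0], [-0.06, 0, -0.0113, 0], [-0.06, 0, -0.0113, 0], [-0.06, 0, -0.0113, 0], [-0.06, 0, -0.0113, 0], [-0.045, 0, -0.009, 0], [-0.0245, 0, -0.005, 0], [0, 0, 0, 0], [0, 0, 0, 0]]}}

```text
time: 24.52
tool_pos: [0.661, -0.0969, 0.1602]
tcp_rot: [-1.191, -1.232, 1.233]
wrist_force: [0.3, 0.3, -1.1]
width: 0.582
```

```bash
python3 - <<'E'
from h import *
import pickle
c=grab("wrist"); save(c,"wrist15"); pickle.dump(c,open("wrist15.pkl","wb"))
s=sensors.read_state();R=Rn.from_rotvec(s["tcp_rot"]).as_matrix();print(s["tool_pos"],s["wrist_force"],s["q"],np.degrees(np.arctan2(R[1,0],R[0,0])))
E
```

```text
[ 0.66112761 -0.09655062  0.16056769] [ 0.4960467  -0.05109011 -0.9649864 ] [-1.82632968e-01  3.01309631e-01  1.69009530e+00  7.20050906e-04
  1.15179181e+00 -1.78726657e+00] 91.9218776380614
```

View pics/wrist15.png

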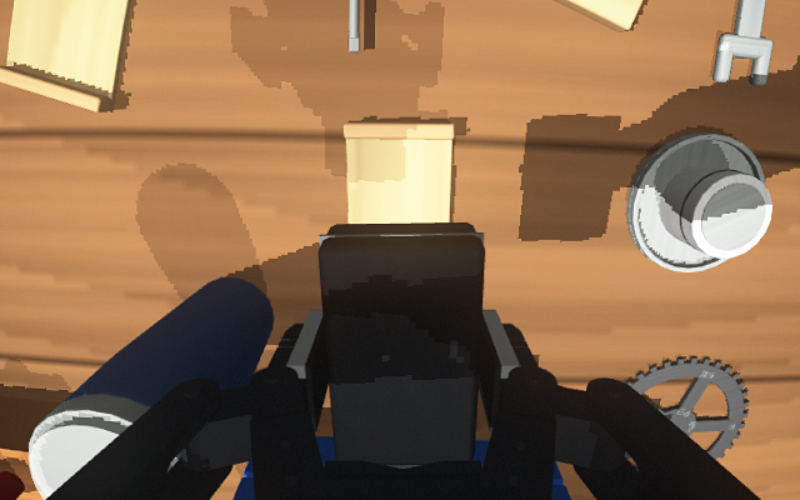

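```bash
python3 - <<'E'
from h import *
import pickle
c=pickle.load(open("wrist15.pkl","rb"));s=sensors.read_state();R=Rn.from_rotvec(s["tcp_rot"]).as_matrix();p=s["tool_pos"]
k=pt(c,np.array([[345,125],[453,124.5]])/1.25,.017);m=k.mean(0)-.064*R[:,2]
print(k,m,p,R.T@(m-p)); h=pt(c,np.array([[319,236],[484,235]])/1.25,p[2]+.02);print(h,R.T@(h.mean(0)-.042*R[:,2]-p))
E
```

```text
[[ 0.59786623 -0.13430054  0.017     ]
 [ 0.59533545 -0.06734431  0.017     ]] [ 0.66056477 -0.09867598  0.01690876] [ 0.66112761 -0.09655062  0.16056769] [-0.00224701  0.14365753  0.000429  ]
[[ 0.61950244 -0.12166183  0.18056769]
 [ 0.61764929 -0.07497298  0.18056769]] [-0.00031901 -0.01993959  0.00061553]
```

>>> {"name": "arm_command", "arguments": {"deltas": [[-0.0025, 0.04, 0, 0], [0, 0.05, 0, 0], [0, 0.03, 0, 0], [0, 0.015, 0, 0], [0, 0.005, 0, 0], [0, 0, 0, 0], [0, 0, 0, 0]]}}

```text
time: 25.45
tool_pos: [0.6633, -0.1009, 0.0232]
tcp_rot: [-1.196, -1.235, 1.232]
wrist_force: [-0.6, -0.3, -0.7]
width: 0.572
```

>>> {"name": "arm_command", "arguments": {"deltas": [[0.001, 0.004, 0.002, 0], [0, 0.004, 0, 0], [0, 0.002, 0, 0], [0, 0, 0, 0], [0, 0, 0, 0]]}}

```text
time: 26.08
tool_pos: [0.6596, -0.0998, 0.0114]
tcp_rot: [-1.193, -1.233, 1.233]
wrist_force: [-1.4, -0.4, 2.7]
width: 0.574
```

Contact has started. I'll release and lift.

>>> {"name": "arm_command", "arguments": {"deltas": [[0, 0, 0, 0], [0, 0, 0, 0], [0, 0, 0, 0], [0, 0, 0, 0]], "fingers": 0.0854}}

```text
time: 26.58
tool_pos: [0.6598, -0.0998, 0.0113]
tcp_rot: [-1.194, -1.233, 1.233]
wrist_force: [-0.3, -0.2, -0.3]
width: 0.995
```

>>> {"name": "arm_command", "arguments": {"deltas": [[0, -0.01, 0, 0], [0, -0.03, 0, 0], [0, -0.05, 0, 0], [0, -0.06, 0, 0], [0, 0, 0, 0]]}}

```text
time: 27.2
tool_pos: [0.6648, -0.1007, 0.1701]
tcp_rot: [-1.206, -1.242, 1.228]
wrist_force: [0.5, -0.2, 0.3]
width: 0.998
```

```bash
python3 - <<'E'
from h import *
import pickle
c=grab("wrist"); save(c,"wrist16"); pickle.dump(c,open("wrist16.pkl","wb"))
s=sensors.read_state();print(s["tool_pos"],s["wrist_force"])
E
```

```text
[ 0.6625506  -0.10029018  0.16641814] [-1.01100815 -0.60312924 -1.05970883]
```

View pics/wrist16.png

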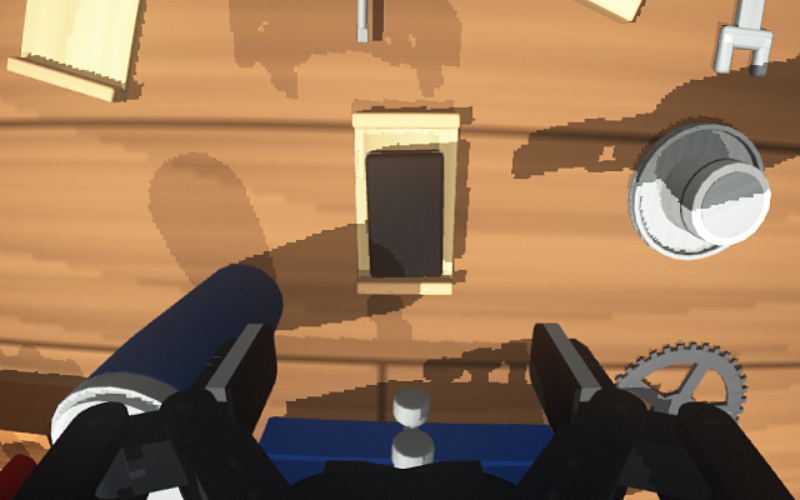

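```bash
python3 - <<'E'
from h import *
import pickle
c=pickle.load(open("wrist16.pkl","rb"))
k=pt(c,np.array([[366,153],[443,153],[441,277],[370,277]])/1.25,.031);a=pt(c,np.array([[353,113],[460,113],[452,293],[359,293]])/1.25,.017)
print(k.mean(0),a.mean(0))
for q in(k,a): d=(q[3]+q[2]-q[0]-q[1]);print(np.degrees(np.arctan2(d[1],d[0])))
E
```

```text
[ 0.66091224 -0.09941118  0.031     ] [ 0.65837979 -0.09883263  0.017     ]
2.43932049629133
1.719948839373123
```

>>> {"name": "arm_command", "arguments": {"deltas": [[0, 0, 0, 0.167], [0, 0, 0, 0.166], [0.024, 0, 0.016, 0], [0.04, 0, 0.028, 0], [0.05, 0, 0.0345, 0], [0.05, 0, 0.0345, 0], [0.05, 0, 0.0345, 0], [0.05, 0, 0.0345, 0], [0.04, 0, 0.028, 0], [0.024, 0, 0.016, 0], [0.016, 0, 0.012, 0], [0, 0, 0, 0], [0, 0, 0, 0]]}}

```text
time: 28.88
tool_pos: [0.5345, 0.2983, 0.1608]
tcp_rot: [-1.337, -0.984, 0.985]
wrist_force: [0.3, -0.3, 0.2]
width: 0.997
```

```bash
python3 - <<'E'
from h import *
import pickle
c=grab("wrist"); save(c,"wrist17"); pickle.dump(c,open("wrist17.pkl","wb"))
s=sensors.read_state();R=Rn.from_rotvec(s["tcp_rot"]).as_matrix();print(s["tool_pos"],s["wrist_force"],np.degrees(np.arctan2(R[1,0],R[0,0])))
E
```

```text
[0.53465867 0.2980816  0.16096569] [-0.48288609  0.03631374  0.91635895] 72.70300984174547
```

View pics/wrist17.png

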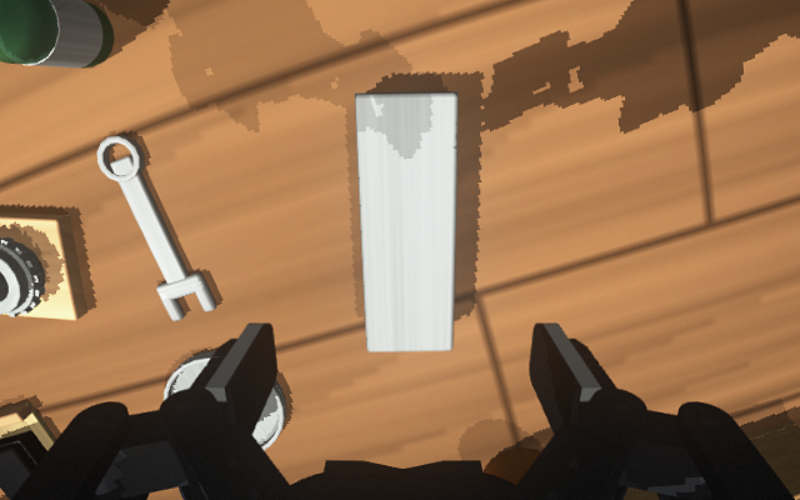

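Kit is within 3 mm and 0.7° of its cradle. Tin lid corners: (356,94), (457,94), (452,351), (368,351).

```bash
python3 - <<'E'
from h import *
import pickle
c=pickle.load(open("wrist17.pkl","rb"));s=sensors.read_state();R=Rn.from_rotvec(s["tcp_rot"]).as_matrix();p=s["tool_pos"]
a=pt(c,np.array([[356,94],[457,94],[452,351],[368,351]])/1.25,.036);m=a.mean(0);d=(a[3]+a[2]-a[0]-a[1])
print(m,np.degrees(np.arctan2(d[1],d[0])),np.linalg.norm(d)/2,R.T@(m-p))
E
```

```text
[0.53633821 0.30126518 0.036     ] -16.2383405702379 0.16679519869971499 [ 0.00363977  0.12496271 -0.00067216]
```

>>> {"name": "arm_command", "arguments": {"deltas": [[0.002, 0.04, 0, 0], [0, 0.055, 0, 0], [0, 0.035, 0, 0], [0, 0.015, 0, 0], [0, 0.004, 0, 0], [0, 0, 0, 0], [0, 0, 0, 0]]}}

```text
time: 29.8
tool_pos: [0.5365, 0.3019, 0.0143]
tcp_rot: [-1.337, -0.988, 0.982]
wrist_force: [-0.6, -0.3, -0.6]
width: 1.002
```

>>> {"name": "arm_command", "arguments": {"deltas": [[0, 0, 0, 0], [0, 0, 0, 0], [0, 0, 0, 0], [0, 0, 0, 0], [0, 0, 0, 0], [0, 0, 0, 0]], "fingers": 0.045, "newtons": 60}}

```text
time: 30.55
tool_pos: [0.5357, 0.3015, 0.0137]
tcp_rot: [-1.337, -0.986, 0.984]
wrist_force: [-0.4, -0.4, 5.8]
width: 0.686
```

>>> {"name": "arm_command", "arguments": {"deltas": [[0, -0.005, 0, 0], [0, -0.015, 0, 0], [0, -0.03, 0, 0], [0, -0.04, 0, 0], [0, -0.06, 0, 0], [0, -0.02, 0, 0], [0, 0, 0, 0], [0, 0, 0, 0]]}}

```text
time: 31.55
tool_pos: [0.5331, 0.3003, 0.1792]
tcp_rot: [-1.336, -0.98, 0.989]
wrist_force: [-0.8, -0.0, -5.5]
width: 0.685
```

```bash
python3 - <<'E'
from h import *
import pickle
c=grab("wrist"); save(c,"wrist18"); pickle.dump(c,open("wrist18.pkl","wb"))
s=sensors.read_state();print(s["tool_pos"],s["wrist_force"],s["q"])
E
```

```text
[0.5328564  0.30014868 0.17865122] [-0.09842423 -0.75882332 -5.68036706] [ 4.72237734e-01  1.86923805e-01  1.79688167e+00  3.86665044e-05
  1.16385757e+00 -7.97735612e-01]
```

View pics/wrist18.png

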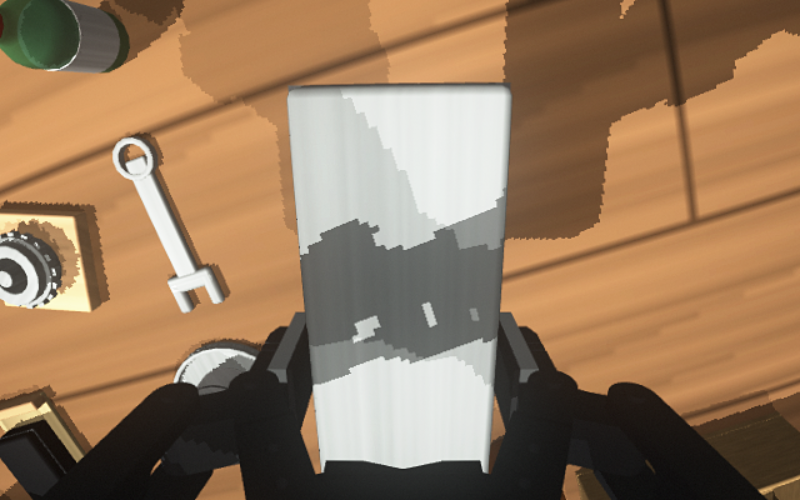

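>>> {"name": "arm_command", "arguments": {"deltas": [[-0.025, 0, -0.0055, 0], [-0.045, 0, -0.01, 0], [-0.055, 0, -0.012, 0], [-0.055, 0, -0.012, 0], [-0.055, 0, -0.012, 0], [-0.055, 0, -0.012, 0], [-0.055, 0, -0.012, 0], [-0.055, 0, -0.012, 0], [-0.045, 0, -0.01, 0], [-0.025, 0, -0.006, 0], [-0.01, 0, -0.002, 0], [0, 0, 0, 0], [0, 0, 0, 0]]}}

```text
time: 33.22
tool_pos: [0.4931, -0.1875, 0.1817]
tcp_rot: [-1.335, -0.985, 0.985]
wrist_force: [0.4, 0.2, -4.3]
width: 0.685
```

```bash
python3 - <<'E'
from h import *
import pickle
c=grab("wrist"); save(c,"wrist19"); pickle.dump(c,open("wrist19.pkl","wb"))
s=sensors.read_state();print(s["tool_pos"],s["wrist_force"],s["q"])
t=pickle.load(open("top0.pkl","rb"))
a=cv2.resize(t["color"][175:270,385:450,::-1],None,fx=6,fy=6,interpolation=cv2.INTER_CUBIC);cv2.imwrite("pics/lcT.png",a)
E
```

```text
[ 0.49335061 -0.18738194  0.18191201] [-0.0927666   0.23847241 -4.79996802] [-4.10448090e-01  2.31888298e-02  1.97128623e+00  4.36763299e-04
  1.14795471e+00 -1.68180788e+00]
```

View pics/wrist19.png

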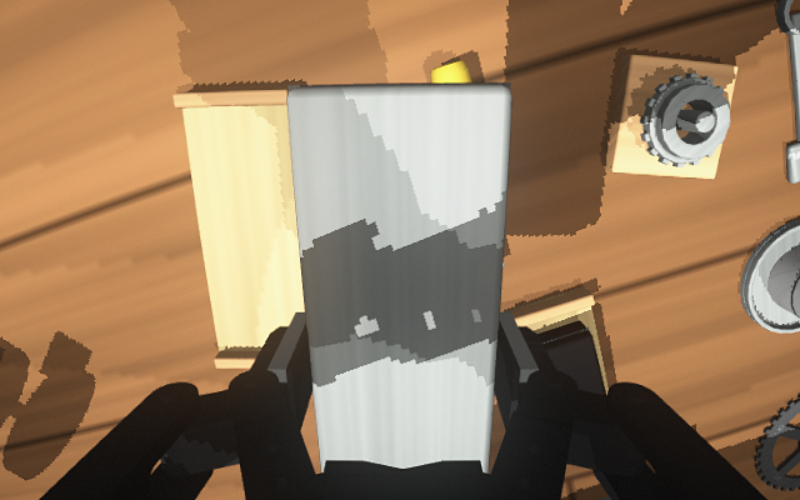

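View pics/lcT.png

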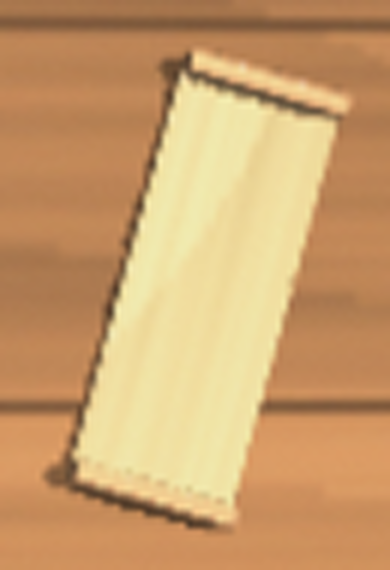

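```bash
python3 - <<'E'
from h import *
import pickle
c=pickle.load(open("wrist19.pkl","rb"));t=pickle.load(open("top0.pkl","rb"));s=sensors.read_state();R=Rn.from_rotvec(s["tcp_rot"]).as_matrix();p=s["tool_pos"]
b=pt(t,np.array([[70,485],[232,525],[352,100],[192,50]])/6-.42+[385,175],.017);d=b[3]+b[2]-b[0]-b[1]
print("top",b.mean(0),np.degrees(np.arctan2(d[1],d[0])),np.linalg.norm(d)/2)
a=pt(c,np.array([[175,94],[216,368]])/1.25,.017);d=a[1]-a[0];u=d/np.linalg.norm(d)
m=a.mean(0)+.04*np.array([-u[1],u[0],0]);print("wrist",m,np.degrees(np.arctan2(u[1],u[0])),np.linalg.norm(d),"tool ang",np.degrees(np.arctan2(R[1,0],R[0,0]))-90)
h=pt(c,np.array([[288,89],[511,88]])/1.25,p[2]+.0223);print(np.linalg.norm(h[0]-h[1]),"tin in tool",R.T@(h.mean(0)-.085*R[:,2]-p),np.degrees(np.arctan2(*(h[1]-h[0])[1::-1]))-90)
for g in(np.array([.480,-.3035,.19]),):print(R.T@(g-p))
print(R.T@(m-p))
E
```

```text
top [ 0.47830826 -0.30518984  0.017     ] -16.83510811430304 0.21334778008617206
wrist [ 0.47952752 -0.30010822  0.017     ] -16.814251290209068 0.21109874799516803 tool ang -17.166739531070192
0.05673401276626649 tin in tool [-0.001021   -0.02223552 -0.00251692] -16.921168065333603
[-0.1148815  -0.00816105 -0.02151038]
[-0.11186478  0.16484153 -0.02019417]
```

>>> {"name": "arm_command", "arguments": {"deltas": [[-0.025, 0, -0.004, 0], [-0.045, 0, -0.008, 0], [-0.03, 0, -0.005, 0], [-0.0135, 0, -0.002, 0], [0, 0, 0, 0], [0, 0.04, 0, 0], [0, 0.05, 0, 0], [0, 0.035, 0, 0], [0, 0.012, 0, 0], [0, 0, 0, 0], [0, 0, 0, 0]]}}

```text
time: 34.65
tool_pos: [0.4798, -0.3032, 0.0474]
tcp_rot: [-1.34, -0.987, 0.985]
wrist_force: [-0.1, -1.0, -5.2]
width: 0.687
```

```bash
python3 - <<'E'
from h import *
import pickle
c=grab("wrist"); save(c,"wrist20"); pickle.dump(c,open("wrist20.pkl","wb"))
s=sensors.read_state();print(s["tool_pos"],s["wrist_force"])
c=grab("scene");cv2.imwrite("pics/scene20.png",cv2.resize(c["color"][100:240,160:340,::-1],None,fx=4,fy=4))
E
```

```text
[ 0.47981594 -0.30342343  0.04754766] [-0.59762558 -0.48826321 -4.96107063]
```

View pics/wrist20.png

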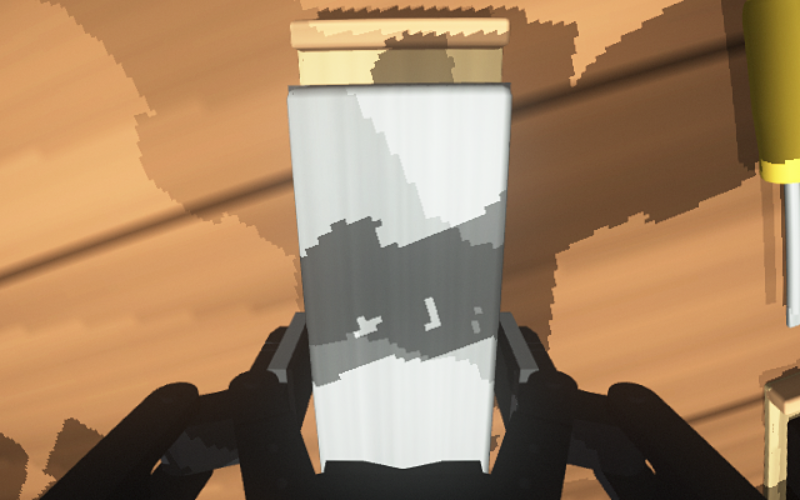

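View pics/scene20.png

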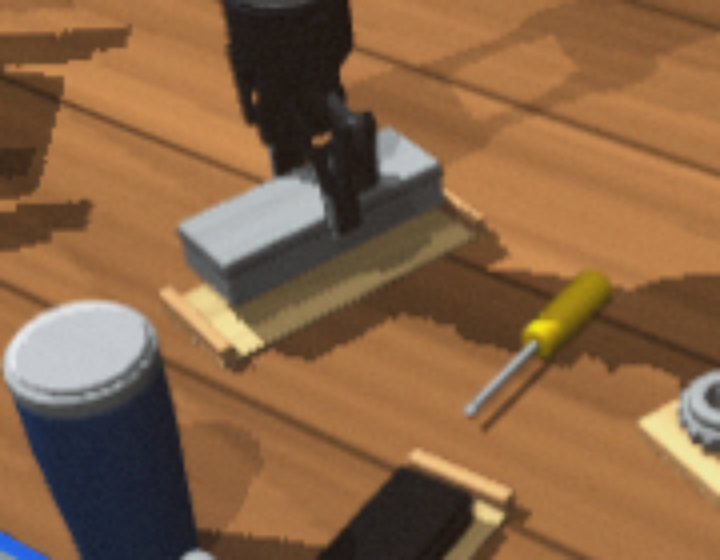

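```bash
python3 - <<'E'
from h import *
import pickle
c=pickle.load(open("wrist20.pkl","rb"));s=sensors.read_state();R=Rn.from_rotvec(s["tcp_rot"]).as_matrix();p=s["tool_pos"]
a=pt(c,np.array([[291,21],[509,20]])/1.25,.017);print(np.linalg.norm(a[0]-a[1]),R.T@(a.mean(0)-.107*R[:,2]-p))
h=pt(c,np.array([[288,88],[511,87]])/1.25,p[2]+.0223);print(R.T@(h.mean(0)-.085*R[:,2]-p))
E
```

```text
0.07729337307996756 [-8.49022581e-04  3.00673888e-02 -9.61072598e-05]
[-0.00066551 -0.02261306 -0.00245779]
```

>>> {"name": "arm_command", "arguments": {"deltas": [[0, 0.012, 0.001, 0], [0, 0.008, 0, 0], [0, 0.005, 0, 0], [0, 0, 0, 0], [0, 0, 0, 0]]}}

```text
time: 35.38
tool_pos: [0.4771, -0.3023, 0.0202]
tcp_rot: [-1.337, -0.985, 0.985]
wrist_force: [-0.3, -0.5, -6.2]
width: 0.687
```

>>> {"name": "arm_command", "arguments": {"deltas": [[0, 0.0015, -0.001, 0], [0, 0, 0, 0], [0, 0, 0, 0]]}}

```text
time: 35.75
tool_pos: [0.4781, -0.3026, 0.0189]
tcp_rot: [-1.337, -0.985, 0.985]
wrist_force: [0.5, 0.3, -5.1]
width: 0.684
```

>>> {"name": "arm_command", "arguments": {"deltas": [[0, 0.001, 0, 0], [0, 0.0005, 0, 0], [0, 0, 0, 0], [0, 0, 0, 0]]}}

```text
time: 36.25
tool_pos: [0.4781, -0.3026, 0.0187]
tcp_rot: [-1.337, -0.985, 0.985]
wrist_force: [-4.1, 2.7, 5.6]
width: 0.686
```

In contact. I'll release and back off.

>>> {"name": "arm_command", "arguments": {"deltas": [[0, 0, 0, 0], [0, 0, 0, 0], [0, 0, 0, 0], [0, 0, 0, 0]], "fingers": 0.0854}}

```text
time: 36.75
tool_pos: [0.4781, -0.3026, 0.0173]
tcp_rot: [-1.337, -0.985, 0.985]
wrist_force: [-0.2, -0.3, 0.1]
width: 1.001
```

>>> {"name": "arm_command", "arguments": {"deltas": [[0, -0.01, 0, 0], [0, -0.03, 0, 0], [0, -0.05, 0, 0], [0, -0.06, 0, 0], [0, -0.04, 0, 0], [0, 0, 0, 0], [0, 0, 0, 0]]}}

```text
time: 37.62
tool_pos: [0.4776, -0.3023, 0.2071]
tcp_rot: [-1.336, -0.985, 0.985]
wrist_force: [-0.5, -0.5, -0.6]
width: 0.996
```

```bash
python3 - <<'E'
from h import *
import pickle
c=grab("wrist"); save(c,"wrist21"); pickle.dump(c,open("wrist21.pkl","wb"))
c=grab("scene"); save(c,"scene21")
s=sensors.read_state();print(s["tool_pos"],s["wrist_force"])
E
```

```text
[ 0.47685566 -0.30174273  0.20533916] [-0.70621529  0.06991297 -0.7063446 ]
```

View pics/wrist21.png

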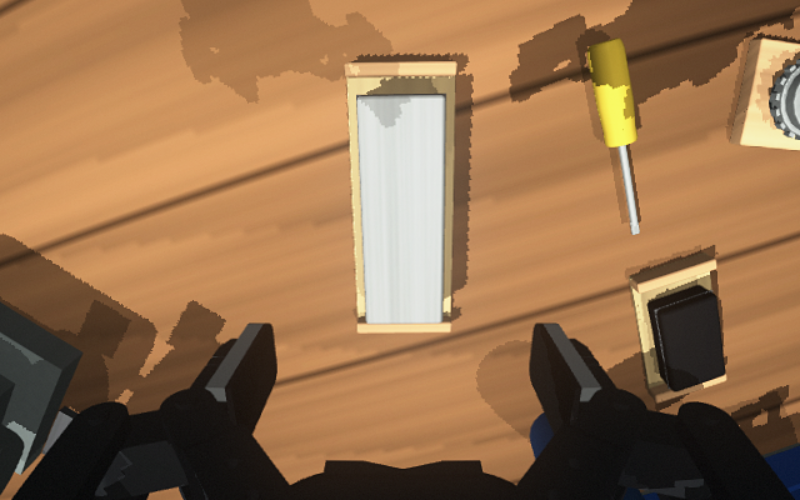

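View pics/scene21.png

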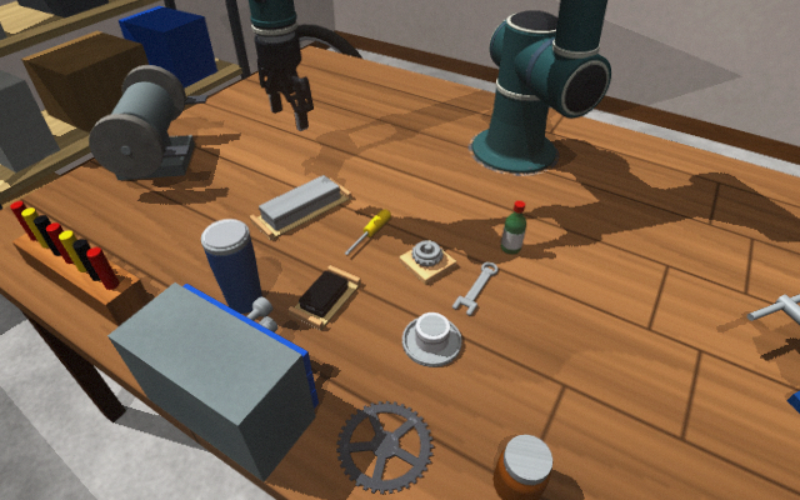

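All pieces are in place and both bystanders are standing. One numeric check of the final pieces, then I'll hand in.

```bash
python3 - <<'E'
from h import *
import pickle
c=pickle.load(open("wrist21.pkl","rb"))
k=pt(c,np.array([[357,96],[445,95],[443,323],[366,324]])/1.25,.041);a=pt(c,np.array([[346,63],[457,62],[451,331],[357,332]])/1.25,.017)
print(k.mean(0),a.mean(0))
for q in(k,a): d=(q[3]+q[2]-q[0]-q[1]);print(np.degrees(np.arctan2(d[1],d[0])))
t=grab("top");save(t,"top21");o=pickle.load(open("top0.pkl","rb"))
cv2.imwrite("pics/topc.png",cv2.resize(t["color"][140:280,250:390,::-1],None,fx=4,fy=4,interpolation=cv2.INTER_CUBIC))
E
```

```text
[ 0.47930626 -0.30266338  0.041     ] [ 0.47827165 -0.30235813  0.017     ]
-16.320644229445975
-16.6546825767727
```

View pics/topc.png

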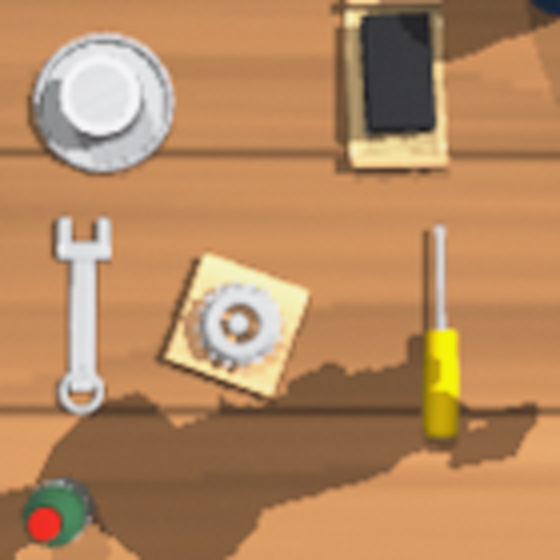

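The freewheel is centred on its pin, and everything else sits in its place.

```bash
python3 -c "
from h import *
print(sensors.read_state()['time']); print(job.finish_job())"
```

```text
37.775
the job is handed in; nothing more can be done
None
```

I took the heap apart piece by piece in the order freewheel, round tin, patch kit, long tin. Each piece went into its place, I backed the arm off, and handed in at about 38 s.

These are the last checks; the numbers come from the wrist camera:

| Piece | Offset from its place | Angle off |
|---|---|---|
| Freewheel (by eye, top and scene views) | centred round the pin, flat on the block | – |
| Round tin | about 2 mm | – |
| Patch kit | about 3 mm | about 0.7° |
| Long tin | about 1 mm | about 0.3° |

- **Bystanders:** the tumbler and oil bottle look upright where they were in the final scene view. I did not measure their positions.
- **Disagreements:** the top and wrist cameras differed by about 3–5 mm in y all through, so I placed by values in between. One wrist reading of the freewheel came out about 6 mm off the pin in y. Its ring was cut off at the picture's edge, and I put more trust in the top view, which shows it centred.

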